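# Pack the fence-stop kit into the organiser

### The arm

A 6-joint arm with a two-finger parallel gripper is mounted at the origin on a cart in front of the work surface, level with it; the furniture and walls round the work are solid. World frame = base frame: x ahead of the robot, y to its left, z up, the work surface at z = 0. Lengths are in m, angles in rad, forces in N, time in s.
With the tool pointing down it reaches from about 0.375 to 0.925 m from the base axis. Payload 5.7 kg.
Tool frame: the origin (TCP) lies on the centre line of the jaws, within the pads' length; the fingertips stand env.tips_ahead ahead of it and the grasp point (between the pads) lies 11 mm behind it (env.tips_ahead is the distance from the TCP to the fingertips, in m); z points along the fingers, y is the line along which they close (so a half turn about z gives the same grasp; the last joint's range is limited). The gripper opens to 85 mm and grips with 20 to 120 N. Pads are 22 mm wide; open, the fingers measure 114 mm over their backs; the gripper's body (76 mm by 85 mm) begins 54 mm behind the grasp point. The pads swing forward as they close: fully open they stand 13 mm farther back than shut.
Start: joints at [1.177, 0.359, 1.51, -0, 1.272, -0.115], TCP at [0.165, 0.577, 0.2] pointing down, gripper open.
Joint ranges: [-2.97, 2.97], [-1.01, 2.36], [0.21, 2.38], [-0.96, 4.11], [0.2, 2.71], [-2.98, 2.98]. Speed limits (rad/s): [2.39, 2.39, 3.14, 3.14, 3.14, 3.14].

### API

Orientations are given as a unit quaternion [w, x, y, z].
In Python, from plant import env gives the robot as it stands.
- The arm moves only by the tool shift_gripper, called after "Emit:" as name(argument=value, ...), one argument or row to a line, values as JSON. Schema: {"type":"object","properties":{"increments":{"type":"array","items":{"type":"array","items":{"type":"number"},"minItems":6,"maxItems":6},"minItems":1,"maxItems":8},"finger_gap":{"type":"number"},"grip_n":{"type":"number"},"only":{"type":"string"},"quiet":{"type":"boolean"},"lines":{"type":"string"}},"required":["increments"],"additionalProperties":false}. increments is a list of rows, 1 to 8 of them, each of 6 numbers: dx, dy, dz in m, then a rotation vector rx, ry, rz in rad; each row shifts and turns the commanded pose from where the row before left it, along the tool's axes as they then stand; what a row does not reach is not made up. A row lasts 1/8 s, in which the tool goes at most 0.0625 m and 0.188 rad, less where a joint would pass 70% of its speed; a pose out of reach is approached as far as the arm can. finger_gap is the finger opening in m, set as the call begins (left out keeps the last). The fingers move at their own pace and stop on an object; grip_n is the grip in N (left out, the last holds). Time passes only in rows, so rows that do not move let the fingers close. The tool returns the time, the measured TCP pose, the force, the opening and the grip force at its end. only (a regular expression) keeps the lines of the reply that match it, lines (a string "A,B") keeps lines A to B, and quiet returns only ok. Input that does not fit is refused with a message, and nothing moves.
- env.get_obs(): the state, without advancing time (a new reading comes with each control period).
- env.read_camera(name): name is "scene" or "top"; returns the picture (420x560x3 uint8, blue, green, red); there is no depth.
- env.get_calibration(name): a dict with "mtx" (3x3 intrinsics, pixels), "eye" and "rotation" of the camera in the world. Camera axes: x right, y up, looking along -z (the intrinsics and any distortion apply to the point x, -y, -z); pixel columns grow to the right and rows downward; lengths in m; the calibration is good to about 2 mm. A picture is of the moment at which its call begins. get_calibration takes no time and is no camera call.
- env.job_done(): hands the job in; it is judged then, once.
The state is a dict: "time": time; "joint_pos": joint angles; "qvel": joint speeds; "joint_torque": joint torques, N m; "position": TCP position; "eef_rot": TCP orientation; "wrist_force": force on the tool from outside, world axes, zero at the start; "moment": the same for the moment, N m; "gripper_width": finger opening in m; "grip_force": force on a finger pad.
Only numpy, scipy, OpenCV 4.12 (cv2) and the standard library are available. Lean on these libraries where they do the work, as an engineer would, in place of code of your own. Each camera call takes 0.05 s, during which the arm holds its last target. There are 200 camera calls.

### The job

Pack the fence-stop kit into the organiser: the bright steel hex bolt goes into the blue bin, the wing nut into the red bin, the black star knob into the yellow bin and the small beech stop block into the green bin, each set down wholly inside its bin, flat on the bin floor and the same way up as it stands now. The larger, flatter beech offcut and the dark round-headed cap screw do not belong to the kit: leave them where they are.

Things in the scene. Friction and masses are not known exactly. Their poses are not given: they have to be found in the camera images.
- hex_bolt: bright grey steel hex bolt lying on the bench, belongs in the blue bin: 56 mm long (its y), 15 mm wide (its x), 17 mm high. Origin: centre of its underside; z up. It does not roll
- wing_nut: grey steel wing nut standing on its hub on the bench, belongs in the red bin: hub 17 mm across and 11 mm high, two upright wings about 4 mm thick that spread along its y to 40 mm overall, 20 mm high. Across its x it is 17 mm wide at the hub. Origin: centre of its underside; z up
- star_knob: black five-lobed plastic star knob standing on its head, bright stud pointing up, belongs in the yellow bin: head 36 mm across and 14 mm high, collar 18 mm across up to 18 mm, then the stud, 8 mm across, up to 40 mm; the stud stands 1 mm off the origin along its y. Origin: centre of its underside (the head's face on the bench); z up
- stop_block: small beech stop block, belongs in the green bin: 22 (its x) x 40 (its y) x 20 mm high. Origin: centre of its underside; z up
- blue_bin: shallow open blue plastic bin, fixed in a black frame (9 mm high) beside the other three, in any order, in a row along its y, 70.5 mm apart. Outside 80 (its x) x 68 (its y) x 11 mm, walls and floor 2 mm, inside 76 x 64 x 9 mm deep. Origin: centre of its underside, 2 mm above the bench; z up. Its inner floor is 4 mm, its rim 13 mm above the bench
- red_bin: shallow open red plastic bin, fixed in a black frame (9 mm high) beside the other three, in any order, in a row along its y, 70.5 mm apart. Outside 80 (its x) x 68 (its y) x 11 mm, walls and floor 2 mm, inside 76 x 64 x 9 mm deep. Origin: centre of its underside, 2 mm above the bench; z up. Its inner floor is 4 mm, its rim 13 mm above the bench
- yellow_bin: shallow open yellow plastic bin, fixed in a black frame (9 mm high) beside the other three, in any order, in a row along its y, 70.5 mm apart. Outside 80 (its x) x 68 (its y) x 11 mm, walls and floor 2 mm, inside 76 x 64 x 9 mm deep. Origin: centre of its underside, 2 mm above the bench; z up. Its inner floor is 4 mm, its rim 13 mm above the bench
- green_bin: shallow open green plastic bin, fixed in a black frame (9 mm high) beside the other three, in any order, in a row along its y, 70.5 mm apart. Outside 80 (its x) x 68 (its y) x 11 mm, walls and floor 2 mm, inside 76 x 64 x 9 mm deep. Origin: centre of its underside, 2 mm above the bench; z up. Its inner floor is 4 mm, its rim 13 mm above the bench
- offcut: look-alike, to be left alone: larger, flatter beech offcut, 38 (its x) x 70 (its y) x 16 mm high, loose on the bench. Origin: centre of its underside; z up
- cap_screw: look-alike, to be left alone: dark, nearly black socket cap screw with a round head, lying loose on the bench, 56 mm long (its x, head towards -x), head 14 mm across, shank 9 mm. Origin: on the bench under the middle of its length; z up

How it is judged:
By the outcome, as a careful person would: the job done as asked, in the order asked, and still so for the second after the job is handed in, with the robot touching nothing.
It also fails if it takes over 93 s, if anything falls off the work surface, if the arm or the gripper's body presses on something with over 40 N, if the wrist force passes 120 N, or if a joint passes its speed limit or range.

## Working session

There is one attempt and no reset: what is moved stays moved. The work goes in short steps, Python scripts to look and compute and a tool call to move; the robot and the scene stay as the last step left them, time stands still between calls to the robot, and variables do not carry over. Pictures are saved under pics/ and viewed, at most 14 in all, crops included, and the job is handed in when it is done.

```bash
ls; mkdir -p pics; python3 - <<'E'
from plant import env
import cv2
for n in("scene","top"):
    im=env.read_camera(n); cv2.imwrite(f"pics/{n}0.png",im)
    c=env.get_calibration(n); print({k:(v.tolist() if hasattr(v,'tolist') else v) for k,v in c.items()})
print(env.tips_ahead, env.get_obs())
E
```

```text
pics
plant.py
{'mtx': [[445.0461777047732, 0.0, 277.6402972043923], [0.0, 445.0461777047732, 208.144873702409], [0.0, 0.0, 1.0]], 'eye': [-0.0012328387900448926, -0.899483380227662, 0.4707730276974228], 'rotation': [0.7964954824136055, 0.5200387424500366, -0.15726044522052285, -0.2653748390762495]}
{'mtx': [[481.463123364171, 0.0, 272.35503393316236], [0.0, 481.463123364171, 203.78568769526396], [0.0, 0.0, 1.0]], 'eye': [0.3983108690832447, -0.11389693721173844, 1.1705527278798218], 'rotation': [-0.7042666327783558, -0.04220918157144695, 0.052130542869012704, 0.7067597197395216]}
0.008 {'time': 0.1, 'joint_pos': array([ 1.17688373e+00,  3.59472825e-01,  1.51134827e+00, -2.80130431e-05,
        1.27250312e+00, -1.15099959e-01]), 'qvel': array([ 8.30437063e-04,  7.67586792e-05, -3.00557148e-03,  4.92206746e-04,
       -1.99488242e-03, -5.54545908e-04]), 'joint_torque': array([-1.03421902e-03, -5.28646660e+01, -2.79351336e+01, -3.02523131e-04,
        4.92253632e-03,  4.84214482e-06]), 'position': array([0.16488266, 0.57619008, 0.19950481]), 'eef_rot': array([-2.05022034e-04,  1.38951078e-01,  9.90298868e-01, -8.41260772e-04]), 'wrist_force': array([ 0.37344294, -0.49507759,  0.02705724]), 'moment': array([-0.02364318,  0.01130731,  0.0238194 ]), 'grip_force': 0.0, 'gripper_width': 0.08538469057271263}
```

View pics/top0.png

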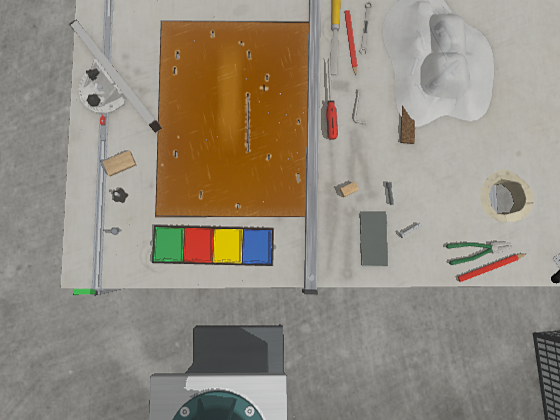

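View pics/scene0.png

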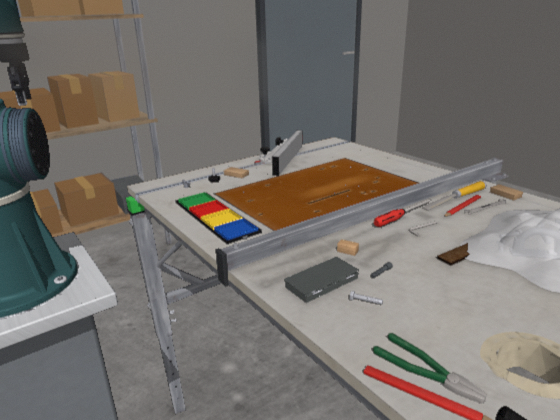

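The top view shows the wing nut (112,231), star knob (118,195), offcut (118,162), bins G/R/Y/B (168..258,245), stop block (346,188), cap screw (389,192) and hex bolt (408,229). A raised fence stands at column 312 between the two groups. I'll enlarge these areas.

```bash
cat > h.py <<'E'
import numpy as np, cv2
from scipy.spatial.transform import Rotation as R
from plant import env
def cam(n):
    c=env.get_calibration(n); q=np.array(c['rotation']); return np.array(c['mtx']),np.array(c['eye']),R.from_quat(q[[1,2,3,0]]).as_matrix()
def ray(n,u,v):
    K,e,M=cam(n); d=np.linalg.inv(K)@[u,v,1]; return e, M@(d*[1,-1,-1])
def atz(n,u,v,z):
    e,d=ray(n,u,v); return e+d*(z-e[2])/d[2]
def proj(n,P):
    K,e,M=cam(n); p=((np.atleast_2d(P)-e)@M)*[1,-1,-1]; p=p@K.T; return p[:,:2]/p[:,2:]
def tri(a,b):  # top px, scene px
    e1,d1=ray("top",*a); e2,d2=ray("scene",*b)
    s=np.linalg.lstsq(np.c_[d1,-d2],e2-e1,rcond=None)[0]
    p,q=e1+d1*s[0],e2+d2*s[1]; return (p+q)/2,np.linalg.norm(p-q)
E
python3 - <<'E'
import cv2,numpy as np
t=cv2.imread('pics/top0.png');s=cv2.imread('pics/scene0.png')
def cr(i,x,y,w,h,k): return cv2.resize(i[y:y+h,x:x+w],(w*k,h*k),interpolation=cv2.INTER_CUBIC)
# top: left group 95..145 x150..250 ; right 325..425 x 170..250
a=cr(t,95,145,60,100,6)[:600]; b=cr(t,325,170,110,80,4)
o=np.zeros((600,800,3),np.uint8); o[:a.shape[0],:360]=a; o[:320,360:800]=b
o[330:330+264,364:364+432]=cr(t,148,220,144,88,3)
cv2.imwrite('pics/c1.png',o)
o=np.zeros((600,800,3),np.uint8)
o[:240,:420]=cr(s,170,160,105,60,4)
o[:300,430:790]=cr(s,325,230,90,75,4)
o[310:310+285,:400]=cr(s,170,180,100,95,3)[:285,:300].repeat(1,0) if 0 else cv2.resize(s[185:250,170:270],(400,285),interpolation=cv2.INTER_CUBIC)
cv2.imwrite('pics/c2.png',o)
E
```

```text
(no output)
```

View pics/c1.png

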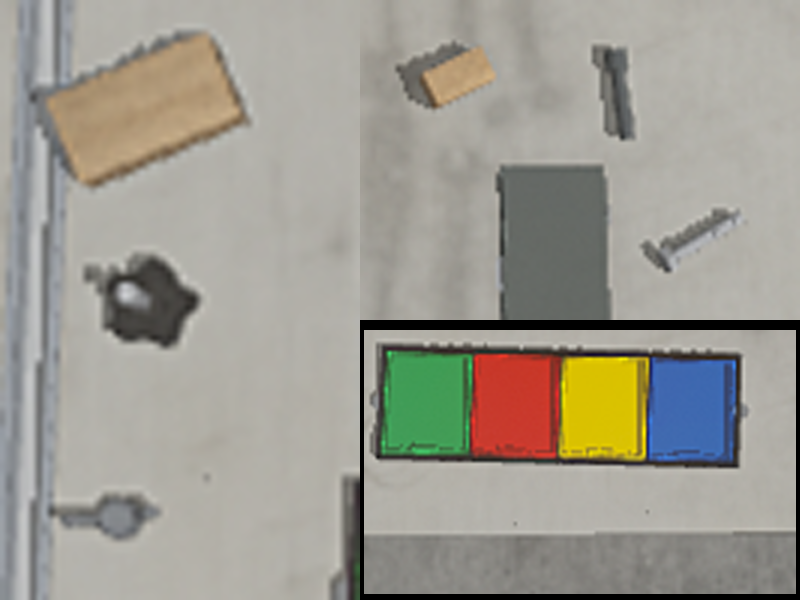

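View pics/c2.png

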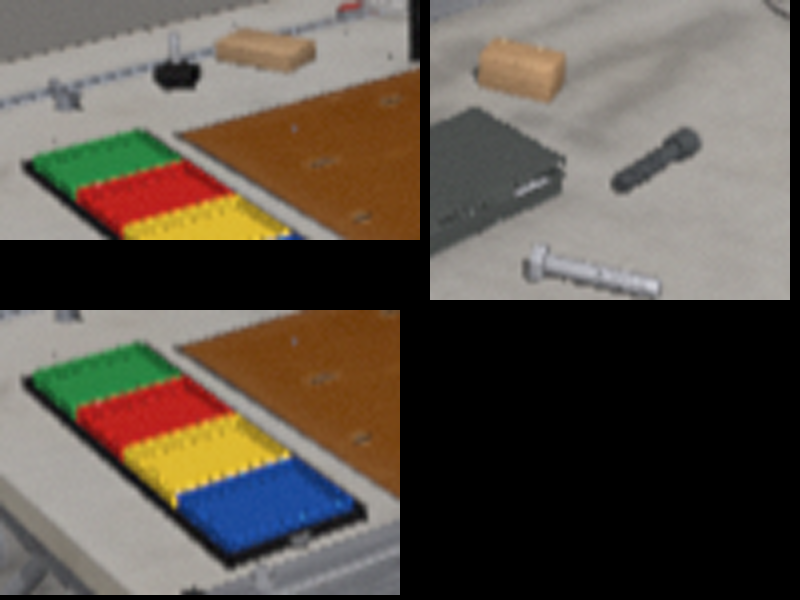

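The bolt head is at about (399,233) in top with its tip at (419,223). The wing nut's hub is at (115,231), with the wings along the image row. The knob head is at (120,195). The bins run green, red, yellow, blue from left to right. Next I fit positions and draw projected models over both views.

```bash
cat > fit.py <<'E'
from h import *
from scipy.optimize import minimize
I={n:cv2.imread(f'pics/{n}0.png') for n in("top","scene")}
def box(w,l,z0,z1,cx=0,cy=0): return np.array([[cx+a*w/2,cy+b*l/2,z] for z in(z0,z1) for a,b in((-1,-1),(1,-1),(1,1),(-1,1))])
def cyl(d,z0,z1,cx=0,cy=0,n=16):
    t=np.arange(n)*2*np.pi/n; return np.array([[cx+d/2*np.cos(a),cy+d/2*np.sin(a),z] for z in(z0,z1) for a in t])
def place(P,x,y,yaw,z=0): return P@R.from_euler('z',yaw).as_matrix().T+[x,y,z]
M={'stop_block':[box(.022,.04,0,.02)],'offcut':[box(.038,.07,0,.016)],
 'star_knob':[cyl(.036,0,.014),cyl(.018,.014,.018),cyl(.008,.018,.04,0,.001)],
 'wing_nut':[cyl(.017,0,.011),box(.004,.04,.011,.020)],
 'hex_bolt':[box(.010,.056,.0035,.0135)]}
def hulls(n,parts,p): return [cv2.convexHull(proj(n,place(q,*p)).astype(np.float32)) for q in parts]
def mask(shape,hs,k=4):
    m=np.zeros((shape[0]*k,shape[1]*k),np.uint8)
    for h in hs: cv2.fillPoly(m,[np.round((h+.5)*k).astype(int)],255)
    return cv2.resize(m,shape[::-1],interpolation=cv2.INTER_AREA)/255.
E
python3 - <<'E'
from fit import *
for n,us in(("top",[("wing",115.3,230.8,.011),("knob",120,195.5,.014),("bolthead",399.2,233.2,.012),("bolttip",419.5,223.2,.01),("block",349.7,189,.02),("off",119,163,.016)]),):
    for a,u,v,z in us: print(a,atz(n,u,v,z).round(4))
# bins
for n in I:
  hsv=cv2.cvtColor(I[n],cv2.COLOR_BGR2HSV)
  for c,(lo,hi) in dict(green=(55,85),red=(0,6),yellow=(22,32),blue=(100,118)).items():
    m=((hsv[...,0]>=lo)&(hsv[...,0]<=hi)&(hsv[...,1]>150)&(hsv[...,2]>60)).astype(np.uint8)
    roi=np.zeros_like(m)
    if n=="top": roi[222:270,148:280]=1
    else: roi[185:245,170:265]=1
    m*=roi; r=cv2.boxPoints(cv2.minAreaRect(cv2.findNonZero(m)))
    k,l,st,ce=cv2.connectedComponentsWithStats(m); j=1+np.argmax(st[1:,4])
    hull=cv2.convexHull(np.argwhere(l==j)[:,::-1].astype(np.int32))
    print(n,c,st[j],ce[j].round(1), atz(n,*ce[j],.010).round(4))
    if n=="top": print(np.array([atz(n,*p,.013) for p in r]).round(3)[:,:2].tolist())
# block fit
res={}
for name,x0,lohi in(('stop_block',None,(8,22)),('offcut',None,(8,22))):
    z=M[name][0][:,2].max(); u,v=(349.7,189) if name=='stop_block' else(119,163)
    P=atz('top',u,v,z); masks={}
    for n in I:
        hsv=cv2.cvtColor(I[n],cv2.COLOR_BGR2HSV)
        m=((hsv[...,0]>=8)&(hsv[...,0]<=22)&(hsv[...,1]>80)&(hsv[...,2]>60)).astype(np.uint8)
        c=proj(n,P)[0].astype(int); roi=np.zeros_like(m); d=24; roi[c[1]-d:c[1]+d,c[0]-d:c[0]+d]=1
        k,l,st,ce=cv2.connectedComponentsWithStats(m*roi); 
        j=1+np.argmin(np.hypot(*(ce[1:]-c).T)+100*(st[1:,4]<60)); masks[n]=(l==j).astype(float); print(name,n,st[j])
    best=None
    for yaw in np.arange(0,np.pi,.26):
        f=lambda p:sum(np.abs(mask(masks[n].shape,hulls(n,M[name],(p[0]*.01,p[1]*.01,p[2],p[3]*.01)))-masks[n]).sum() for n in I)+(p[3])**2*10
        r=minimize(f,[P[0]*100,P[1]*100,yaw,0],method='Nelder-Mead',options=dict(initial_simplex=np.array([P[0]*100,P[1]*100,yaw,0])+np.r_[np.zeros((1,4)),np.diag([.5,.5,.3,.4])],maxiter=120))
        if best is None or r.fun<best.fun: best=r
    print(name,best.x.round(3),best.fun)
E
```

```text
wing [0.4896 0.2469 0.011 ]
knob [0.5748 0.238  0.014 ]
bolthead [ 0.4814 -0.4369  0.012 ]
bolttip [ 0.5057 -0.4879  0.01  ]
block [ 0.5885 -0.3183  0.02  ]
off [0.6546 0.2428 0.016 ]
top green [162 229  13  10  50] [168.6 232. ] [0.4863 0.1193 0.01  ]
[[0.421, 0.152], [0.498, 0.15], [0.494, 0.083], [0.417, 0.086]]
top red [183 228  31  35 984] [198.1 244.7] [0.4555 0.048  0.01  ]
[[0.416, 0.084], [0.498, 0.082], [0.495, 0.012], [0.413, 0.015]]
top yellow [213 229  30  35 984] [227.5 245.6] [ 0.4532 -0.0224  0.01  ]
[[0.493, 0.013], [0.493, -0.057], [0.411, -0.057], [0.412, 0.012]]
top blue [242 229  30  34 813] [255.6 245.7] [ 0.4526 -0.0899  0.01  ]
[[0.414, -0.057], [0.493, -0.06], [0.49, -0.128], [0.411, -0.125]]
scene green [178 193  35  16 265] [194.8 199.6] [0.4517 0.1239 0.01  ]
scene red [189 200  38  20 334] [206.7 208.1] [0.4504 0.0533 0.01  ]
scene yellow [201 209  41  21 407] [219.6 217.9] [ 0.4475 -0.0192  0.01  ]
scene blue [215 219  44  21 542] [235.6 229.2] [ 0.4468 -0.096   0.01  ]
stop_block top [340 182  18  15 151]
stop_block scene [337 240  22  15 240]Traceback 
[... 199 characters left out ...]
 fx = function(np.copy(x), *(wrapper_args + args))
  File "<stdin>", line 30, in <lambda>
  File "<stdin>", line 30, in <genexpr>
  File "fit.py", line 12, in hulls
    def hulls(n,parts,p): return [cv2.convexHull(proj(n,place(q,*p)).astype(np.float32)) for q in parts]
                                                 ~~~~^^^^^^^^^^^^^^^
  File "h.py", line 11, in proj
    K,e,M=cam(n); p=((np.atleast_2d(P)-e)@M)*[1,-1,-1]; p=p@K.T; return p[:,:2]/p[:,2:]
          ~~~^^^
  File "h.py", line 5, in cam
    c=env.get_calibration(n); q=np.array(c['rotation']); return np.array(c['mtx']),np.array(c['eye']),R.from_quat(q[[1,2,3,0]]).as_matrix()
ValueError: time passes only in moves, steps and waits
```

```bash
python3 - <<'E'
import re
s=open('h.py').read()
s=s.replace("def cam(n):","import functools\n@functools.cache\ndef cam(n):")
open('h.py','w').write(s)
E
python3 - <<'E'
from fit import *
P0={'stop_block':(.5885,-.3183),'offcut':(.6546,.2428),'star_knob':(.5748,.238)}
res={}
for name,(x0,y0) in P0.items():
    masks={}
    for n in I:
        hsv=cv2.cvtColor(I[n],cv2.COLOR_BGR2HSV)
        if name=='star_knob': m=(hsv[...,2]<85).astype(np.uint8)
        else: m=((hsv[...,0]>=8)&(hsv[...,0]<=22)&(hsv[...,1]>80)&(hsv[...,2]>60)).astype(np.uint8)
        c=proj(n,[x0,y0,.01])[0].astype(int); roi=np.zeros_like(m); d=24; roi[c[1]-d:c[1]+d,c[0]-d:c[0]+d]=1
        k,l,st,ce=cv2.connectedComponentsWithStats(m*roi)
        j=1+np.argmin(np.hypot(*(ce[1:]-c).T)+100*(st[1:,4]<40)); masks[n]=(l==j).astype(float); print(name,n,st[j],ce[j].round(1),c)
    best=None
    parts=M[name][:1]
    for yaw in ([0] if name=='star_knob' else np.arange(0,np.pi,.4)):
        f=lambda p:sum(np.abs(mask(masks[n].shape,hulls(n,parts,(p[0]*.01,p[1]*.01,p[2],p[3]*.01)))-masks[n]).sum() for n in I)+(p[3])**2*10
        s0=np.array([x0*100,y0*100,yaw,0])
        r=minimize(f,s0,method='Nelder-Mead',options=dict(initial_simplex=s0+np.r_[np.zeros((1,4)),np.diag([.5,.5,.3,.4])],maxiter=120))
        if best is None or r.fun<best.fun: best=r
    print(name,best.x.round(3),best.fun); res[name]=best.x*[.01,.01,1,.01]
res['wing_nut']=np.array([.4896,.2469,0.0,0]); res['hex_bolt']=np.array([.4935,-.4624,np.arctan2(.0243,.051),0])
np.save('res.npy',res,allow_pickle=True)
o=np.zeros((600,800,3),np.uint8)
for i,name in enumerate(('stop_block','star_knob','wing_nut','hex_bolt')):
    for j,n in enumerate(('top','scene')):
        c=proj(n,[*res[name][:2],.01])[0].round().astype(int); h=14 if name!='star_knob' else 16
        k=7; a=I[n][c[1]-20:c[1]+20,c[0]-14:c[0]+14]
        a=cv2.resize(a,None,fx=k,fy=k,interpolation=cv2.INTER_CUBIC)
        for hh in hulls(n,M[name],res[name]): cv2.polylines(a,[np.round((hh-(c-[14,20])+.5)*k).astype(int)],True,(255,0,255),1)
        o[j*300:j*300+280,i*200:i*200+196]=a
        print(name,n,c-[14,20])
cv2.imwrite('pics/c3.png',o)
E
```

```text
stop_block top [340 182  18  15 151] [348.7 188.9] [348 189]
stop_block scene [337 240  22  15 240] [347.4 247. ] [348 247]
stop_block [ 5.8955e+01 -3.1568e+01  4.7800e-01  1.3000e-02] 75.47612759614739
offcut top [103 151  33  25 370] [118.7 162.4] [119 163]
offcut scene [224 168  25  10 165] [236.  172.1] [236 171]
offcut [ 6.5667e+01  2.4596e+01  3.5750e+00 -4.4000e-02] 203.74487501356617
star_knob top [113 188  15  15 122] [119.8 195.4] [120 195]
star_knob scene [209 175  11   7  66] [213.9 178.2] [214 177]
star_knob [57.597 24.21   0.073  0.086] 107.9012960405536
stop_block top [334 169]
stop_block scene [334 227]
star_knob top [105 175]
star_knob scene [201 157]
wing_nut top [101 211]
wing_nut scene [174 164]
hex_bolt top [395 208]
hex_bolt scene [353 276]
```

View pics/c3.png

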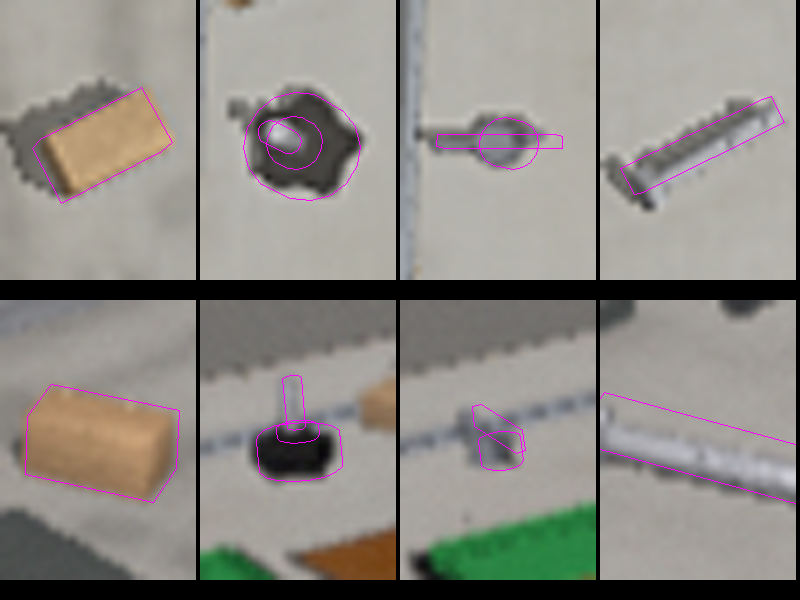

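The overlays agree to about 2 mm. The wing nut sits about 2–3 mm further to +y than the first guess. Next come two-view triangulations of heights, including the fence, plus the bolt.

```bash
python3 - <<'E'
from fit import *
T=[("bolt head",(399,233.2),(351.7,295.5)),("bolt tip",(420,223.5),(381.2,301.7)),
("knob stud top",(105+70/7,175+133/7),(201+92/7,157+78/7)),
("wing +y top",(101+30/7,211+140/7),(174+65/7,164+122/7)),
("nut hub",(101+102/7,211+143/7),(174+88/7,164+150/7)),
("slab near corner",(386,211),(325+132/4,230+160/4)),
("block topcorner",(334+143/7,169+90/7),(334+180/7,227+112/7)),
("frame corner nearest blue out",(148+375/3,220+(465-330)/3),(170+230/4,185+(565-310)/4.38)),
("fence end",(311,289),(222,252))]
for a,b,c in T:
    p,e=tri(b,c); print(a,p.round(4),round(e,4))
for z in(0,.05): print('fence edges',atz('top',306,190,z)[1],atz('top',318,190,z)[1])
print(atz('top',100,231,0))
E
```

```text
bolt head [ 0.4813 -0.4383  0.003 ] 0.0018
bolt tip [ 0.5035 -0.4881  0.0086] 0.0041
knob stud top [0.5756 0.2416 0.0396] 0.0023
wing +y top [0.4883 0.2717 0.0097] 0.0022
nut hub [0.4875 0.2488 0.0041] 0.0024
slab near corner [ 0.5328 -0.4035  0.019 ] 0.0046
block topcorner [ 0.6068 -0.3309  0.0196] 0.0016
frame corner nearest blue out [ 0.4056 -0.1311  0.0025] 0.0021
fence end [ 0.3483 -0.2176  0.0399] 0.0055
fence edges -0.21381223232284657 -0.2434365059399553
fence edges -0.20954436412983996 -0.23790324094287793
[0.49007505 0.2872187  0.        ]
```
Bolt centre (0.4925,-0.463), axis from head->tip direction (.0222..0.0243, -.0505): angle.

Rows: rot 5 first call, with opening 0.04 set.

```bash
cat > d.py <<'E'
# usage: d.py x y z psi : tool-axis deltas from the measured pose (translate first, then turn)
import sys
from h import *
x,y,z,psi=map(float,sys.argv[1:5]); o=env.get_obs(); q=o['eef_rot']; m=R.from_quat(q[[1,2,3,0]]).as_matrix()
p=np.arctan2(m[1,1],m[0,1]); t=(p-psi+np.pi/2)%np.pi-np.pi/2
d=np.array([x,y,z])-o['position']; tm=R.from_euler('z',psi).as_matrix()@np.array([[0,1,0],[1,0,0],[0,0,-1.]]).T
tm=np.array([[-np.sin(psi),np.cos(psi),0],[np.cos(psi),np.sin(psi),0],[0,0,-1]]).T
print('now d',(m.T@d).round(4),'turn z',t.round(4),'d after turn',(tm.T@d).round(4),'dist',np.linalg.norm(d).round(3),'tilt',m[:2,2].round(4),'q6',o['joint_pos'][5].round(2),'pos',o['position'].round(4))
E
```

Emit:
shift_gripper(
  increments=[
    [0, 0, 0, 0, 0, 0.1714],
    [0, 0, 0, 0, 0, 0.1714],
    [0, 0, 0, 0, 0, 0.1714],
    [0, 0, 0, 0, 0, 0.1714],
    [0, 0, 0, 0, 0, 0.1714],
  ],
  finger_gap=0.035,
  grip_n=60,
)

```text
time: 0.72
position: [0.165, 0.5764, 0.1998]
eef_rot: [0.0, 0.54, 0.842, -0.001]
wrist_force: [0.6, 0.2, 1.1]
gripper_width: 0.0349
grip_force: 0.0
```

```bash
python3 d.py 0.5 0.2 0.2 0.435
```

```text
now d [-0.4817  0.1479  0.    ] turn z -0.0056 d after turn [-4.825e-01  1.452e-01 -2.000e-04] dist 0.504 tilt [-0.0005 -0.0011] q6 0.75 pos [0.165  0.5764 0.1998]
```

Emit:
shift_gripper(
  increments=[
    [-0.0595, 0.0185, 0, 0, 0, 0],
    [-0.0595, 0.0185, 0, 0, 0, 0],
    [-0.0595, 0.0185, 0, 0, 0, 0],
    [-0.0595, 0.0185, 0, 0, 0, 0],
    [-0.0595, 0.0185, 0, 0, 0, 0],
    [-0.0595, 0.0185, 0, 0, 0, 0],
    [-0.0595, 0.0185, 0, 0, 0, 0],
    [-0.0595, 0.0185, 0, 0, 0, 0],
  ],
)

```text
time: 1.72
position: [0.5008, 0.2058, 0.2001]
eef_rot: [-0.0, 0.538, 0.843, -0.0]
wrist_force: [0.8, 1.2, 0.1]
gripper_width: 0.0349
grip_force: 0.0
```

```bash
python3 d.py 0.4925 -0.463 0.12 0.435
```

```text
now d [-0.603  -0.2893  0.08  ] turn z -0.0001 d after turn [-0.603  -0.2894  0.0801] dist 0.674 tilt [-0.0003  0.0001] q6 -0.17 pos [0.5008 0.2058 0.2001]
```

Emit:
shift_gripper(
  increments=[
    [-0.054, -0.026, 0, 0, 0, 0],
    [-0.054, -0.026, 0, 0, 0, 0],
    [-0.054, -0.026, 0, 0, 0, 0],
    [-0.054, -0.026, 0, 0, 0, 0],
    [-0.054, -0.026, 0, 0, 0, 0],
    [-0.054, -0.026, 0, 0, 0, 0],
    [-0.054, -0.026, 0, 0, 0, 0],
    [-0.054, -0.026, 0, 0, 0, 0],
  ],
)

```text
time: 2.72
position: [0.4928, -0.2737, 0.2001]
eef_rot: [-0.0, 0.538, 0.843, 0.0]
wrist_force: [1.0, -0.3, -0.1]
gripper_width: 0.035
grip_force: 0.0
```

Emit:
shift_gripper(
  increments=[
    [-0.054, -0.026, 0, 0, 0, 0],
    [-0.054, -0.026, 0, 0, 0, 0],
    [-0.054, -0.026, 0, 0, 0, 0],
    [0, 0, 0.04, 0, 0, 0],
    [0, 0, 0.04, 0, 0, 0],
    [0, 0, 0, 0, 0, 0],
    [0, 0, 0, 0, 0, 0],
  ],
)

```text
time: 3.6
position: [0.4914, -0.4521, 0.1214]
eef_rot: [0.001, 0.538, 0.843, -0.0]
wrist_force: [-0.6, 0.6, 0.7]
gripper_width: 0.0352
grip_force: 0.0
```

```bash
python3 d.py 0.4925 -0.463 0.0115 0.435
```

```text
now d [-0.0102 -0.0036  0.1099] turn z 0.0002 d after turn [-0.0103 -0.0036  0.1099] dist 0.11 tilt [ 0.0007 -0.0009] q6 -1.28 pos [ 0.4914 -0.4521  0.1214]
```

Emit:
shift_gripper(
  increments=[
    [-0.01, -0.0036, 0.025, 0, 0, 0],
    [0, 0, 0.025, 0, 0, 0],
    [0, 0, 0.01, 0, 0, 0],
    [0, 0, 0, 0, 0, 0],
    [0, 0, 0, 0, 0, 0],
  ],
)

```text
time: 4.22
position: [0.4927, -0.4631, 0.062]
eef_rot: [0.001, 0.538, 0.843, -0.0]
wrist_force: [-0.6, -1.0, 0.5]
gripper_width: 0.035
grip_force: 0.0
```

```bash
python3 d.py 0.4925 -0.463 0.0115 0.435
cat > snap.py <<'E'
# snap.py out x y z : crops of both views around a point
import sys
from h import *
P=list(map(float,sys.argv[2:5])); o=np.zeros((600,800,3),np.uint8)
for j,n in enumerate(('top','scene')):
    c=proj(n,P)[0].round().astype(int); p=cv2.copyMakeBorder(env.read_camera(n),60,60,60,60,cv2.BORDER_CONSTANT)
    o[:600,j*400:j*400+396]=cv2.resize(p[c[1]+10:c[1]+110,c[0]+27:c[0]+93],(396,600),interpolation=cv2.INTER_CUBIC)
    print(n,'crop origin',c-[33,50],'scale 6')
cv2.imwrite(f'pics/{sys.argv[1]}.png',o)
E
python3 snap.py g1 0.4925 -0.463 0.03
```

```text
now d [ 0.0003 -0.0002  0.0505] turn z 0.0003 d after turn [ 0.0002 -0.0002  0.0505] dist 0.05 tilt [ 0.0016 -0.002 ] q6 -1.29 pos [ 0.4927 -0.4631  0.062 ]
top crop origin [379 178] scale 6
scene crop origin [335 237] scale 6
```

View pics/g1.png

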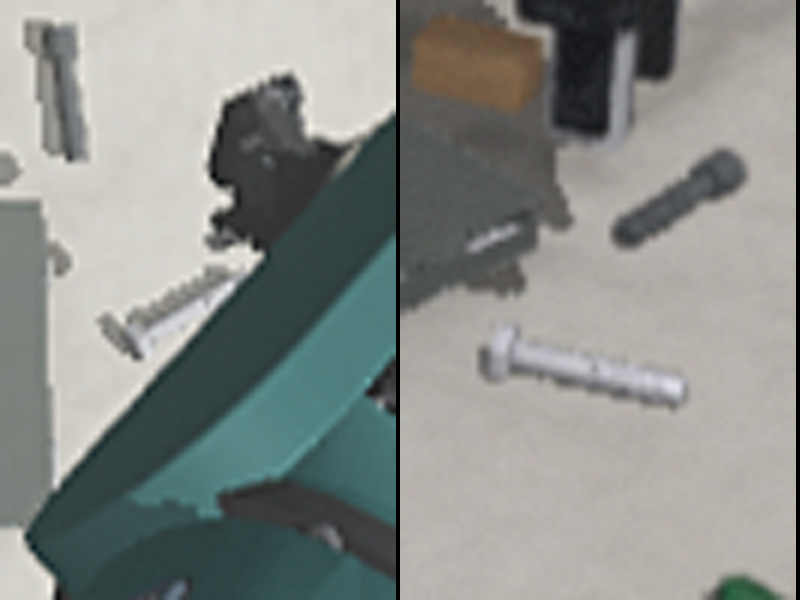

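The bolt is undisturbed (scene head 497,355 to tip 685,385 in the crop), and the fingers hang above it at crop (590,140). I'll check that against the expected tip projection.

```bash
python3 - <<'E'
from h import *
c=np.array([.4927,-.463,0]);u=np.array([.907,.421,0])
for z in(.054,.062):
  for s in(-.0175,.0175,-.032,.032):
    print(z,s,((proj('scene',c+u*s+[0,0,z])[0]-[335,237])*6+[400,0]).round(0))
E
```

```text
0.054 -0.0175 [582. 257.]
0.054 0.0175 [622. 197.]
0.054 -0.032 [564. 283.]
0.054 0.032 [638. 173.]
0.062 -0.0175 [583. 233.]
0.062 0.0175 [624. 173.]
0.062 -0.032 [566. 259.]
0.062 0.032 [639. 150.]
```

```bash
python3 - <<'E'
from h import *
c=np.array([.4927,-.463,0]);u=np.array([.907,.421,0])
for z in(.06,.13,.2): print(z,[((proj('top',c+u*s+[0,0,z])[0]-[379,178])*6).round(0) for s in(-.043,0,.043)])
E
```

```text
0.06 [array([273., 394.]), array([221., 293.]), array([171., 193.])]
0.13 [array([336., 384.]), array([281., 276.]), array([227., 170.])]
0.2 [array([408., 372.]), array([349., 257.]), array([291., 143.])]
```

Emit:
shift_gripper(
  increments=[
    [0, 0, 0.02, 0, 0, 0],
    [0, 0, 0.01, 0, 0, 0],
    [0, 0, 0, 0, 0, 0],
  ],
)

```text
time: 4.7
position: [0.4907, -0.4611, 0.0284]
eef_rot: [-0.002, 0.538, 0.843, 0.0]
wrist_force: [-0.6, -0.9, -0.1]
gripper_width: 0.035
grip_force: 0.0
```

```bash
python3 snap.py g2 0.4925 -0.463 0.03
```

```text
top crop origin [379 178] scale 6
scene crop origin [335 237] scale 6
```

View pics/g2.png

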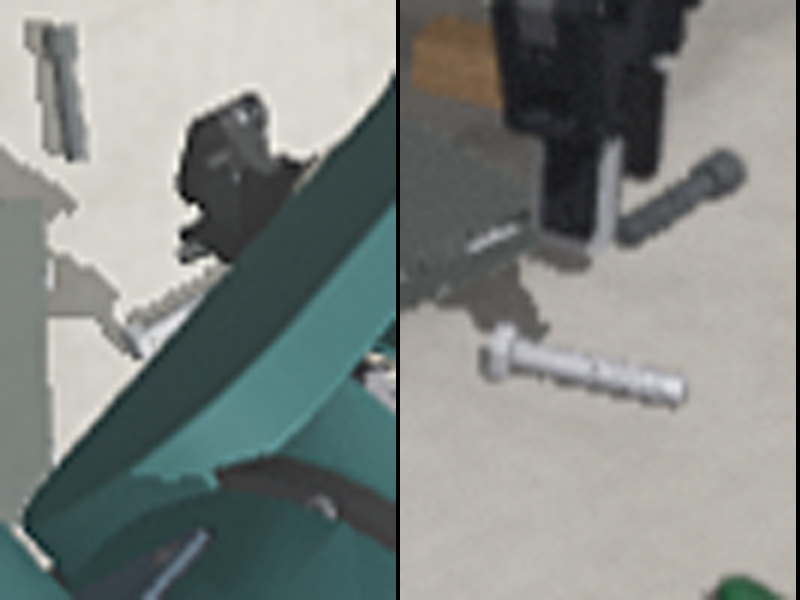

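```bash
python3 - <<'E'
from h import *
for p in((535+0,0),):pass
near=(335+170/6,237+240/6); far=(335+245/6,237+178/6)
for z in(.005,.02,.03): print(z,atz('scene',*near,z).round(4),atz('scene',*far,z).round(4))
o=env.get_obs();print(o['joint_pos'].round(4),o['position'].round(4),o['eef_rot'].round(4),o['time'])
c=env.get_calibration('scene');print(c['eye'],c['rotation'])
full=env.read_camera('scene');cv2.imwrite('pics/f1.png',full)
E
```

```text
0.005 [ 0.5372 -0.4109  0.005 ] [ 0.5828 -0.4002  0.005 ]
0.02 [ 0.5199 -0.4267  0.02  ] [ 0.564  -0.4162  0.02  ]
0.03 [ 0.5083 -0.4372  0.03  ] [ 0.5515 -0.427   0.03  ]
[-8.5670e-01  6.3590e-01  1.4923e+00 -1.0000e-04  1.0142e+00 -1.2916e+00] [ 0.4917 -0.4621  0.0299] [-4.000e-04  5.379e-01  8.430e-01  1.000e-04] 4.8
[-0.00123284 -0.89948338  0.47077303] [ 0.79649548  0.52003874 -0.15726045 -0.26537484]
```

View pics/f1.png

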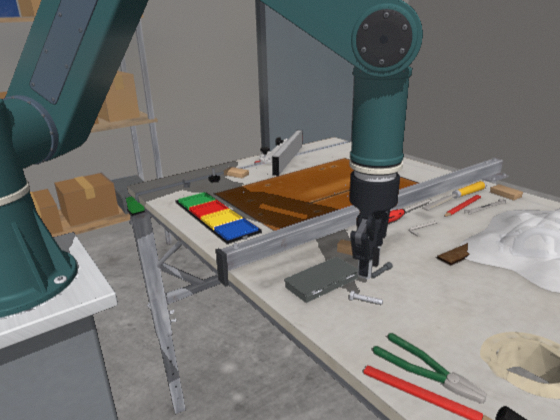

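```bash
python3 - <<'E'
from h import *
s0=atz('top',95+88/6,145+272/6,0); b=np.array([.5756,.2416,0]); L=(s0-b)/.04; print('L',L)
near=(335+170/6,237+240/6); far=(335+245/6,237+178/6)
for h in(.01,.02,.03,.045,.06):
  for nm,p in(('near',near),('far',far)):
    P=atz('scene',*p,h); S=P+L*h; S[2]=0
    print(h,nm,P.round(3),((proj('scene',S)[0]-[335,237])*6+[400,0]).round(0),'top',((proj('top',S)[0]-[379,178])*6).round(0),'tiptop',((proj('top',P)[0]-[379,178])*6).round(0))
E
```

```text
L [0.35555732 0.65824896 0.        ]
0.01 near [ 0.531 -0.416  0.01 ] [561. 254.] top [ 42. 203.] tiptop [ 64. 208.]
0.01 far [ 0.577 -0.406  0.01 ] [635. 192.] top [12. 94.] tiptop [34. 99.]
0.02 near [ 0.52  -0.427  0.02 ] [552. 268.] top [ 52. 222.] tiptop [ 98. 234.]
0.02 far [ 0.564 -0.416  0.02 ] [626. 207.] top [ 23. 115.] tiptop [ 68. 125.]
0.03 near [ 0.508 -0.437  0.03 ] [543. 283.] top [ 62. 242.] tiptop [132. 260.]
0.03 far [ 0.551 -0.427  0.03 ] [616. 222.] top [ 33. 137.] tiptop [102. 153.]
0.045 near [ 0.491 -0.453  0.045] [528. 305.] top [ 77. 271.] tiptop [184. 300.]
0.045 far [ 0.533 -0.443  0.045] [601. 244.] top [ 50. 170.] tiptop [155. 195.]
0.06 near [ 0.474 -0.469  0.06 ] [514. 328.] top [ 93. 300.] tiptop [238. 342.]
0.06 far [ 0.514 -0.459  0.06 ] [585. 268.] top [ 66. 202.] tiptop [209. 238.]
```

The shadows and both views agree that the fingertips are now at z≈0.058, well behind the reported TCP (0.030). I'll close to grasp width here and see where the tips go.

Emit:
shift_gripper(
  increments=[
    [0, 0, 0, 0, 0, 0],
    [0, 0, 0, 0, 0, 0],
    [0, 0, 0, 0, 0, 0],
    [0, 0, 0, 0, 0, 0],
  ],
  finger_gap=0.010,
)

```text
time: 5.35
position: [0.4919, -0.4624, 0.0305]
eef_rot: [0.0, 0.538, 0.843, -0.0]
wrist_force: [0.0, 0.3, -0.1]
gripper_width: 0.0098
grip_force: 0.0
```

```bash
python3 snap.py g3 0.4925 -0.463 0.03; python3 d.py 0.4925 -0.463 0.03 0.435
```

```text
top crop origin [379 178] scale 6
scene crop origin [335 237] scale 6
now d [-0.0009  0.0003  0.0004] turn z 0.0 d after turn [-0.0009  0.0003  0.0004] dist 0.001 tilt [-0.     -0.0002] q6 -1.29 pos [ 0.4918 -0.4623  0.0304]
```

View pics/g3.png

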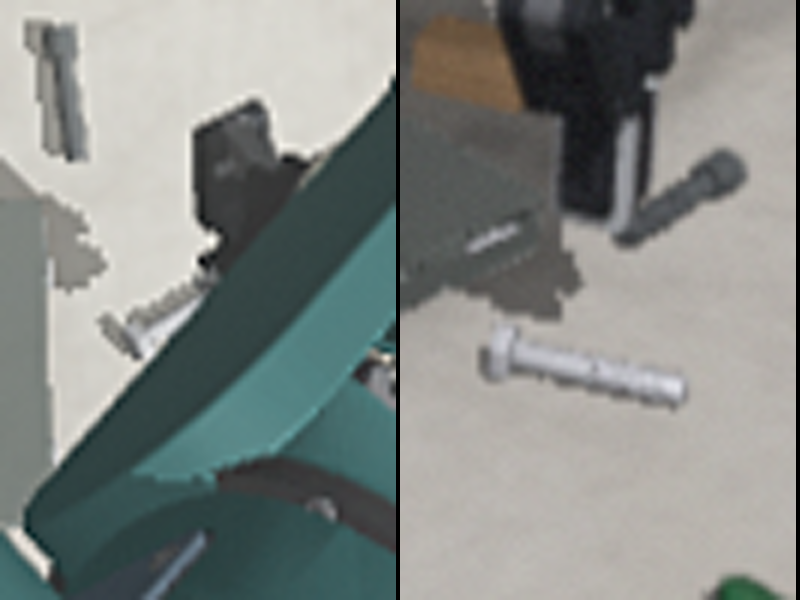

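The tips are at z≈0.055 with the gripper nearly shut and the TCP at 0.030. The stated tip offset therefore doesn't match what the cameras show, so I'll descend in guarded steps and watch the force.

Emit:
shift_gripper(
  increments=[
    [-0.001, 0, 0.006, 0, 0, 0],
    [0, 0, 0.006, 0, 0, 0],
    [0, 0, 0.004, 0, 0, 0],
    [0, 0, 0, 0, 0, 0],
  ],
  finger_gap=0.034,
)

```text
time: 5.95
position: [0.4919, -0.4628, 0.0137]
eef_rot: [-0.001, 0.538, 0.843, 0.0]
wrist_force: [0.5, -0.5, 0.3]
gripper_width: 0.0342
grip_force: 0.0
```

Emit:
shift_gripper(
  increments=[
    [0, 0, 0.003, 0, 0, 0],
    [0, 0, 0.003, 0, 0, 0],
    [0, 0, 0, 0, 0, 0],
  ],
)

```text
time: 6.32
position: [0.4921, -0.463, 0.0081]
eef_rot: [-0.0, 0.538, 0.843, 0.0]
wrist_force: [0.2, -0.8, 0.4]
gripper_width: 0.0338
grip_force: 0.0
```

```bash
python3 snap.py g4 0.4925 -0.463 0.03; python3 - <<'E'
import cv2
i=cv2.imread('pics/g4.png'); cv2.imwrite('pics/g4b.png',i)
E
```

```text
top crop origin [379 178] scale 6
scene crop origin [335 237] scale 6
```

View pics/g4.png

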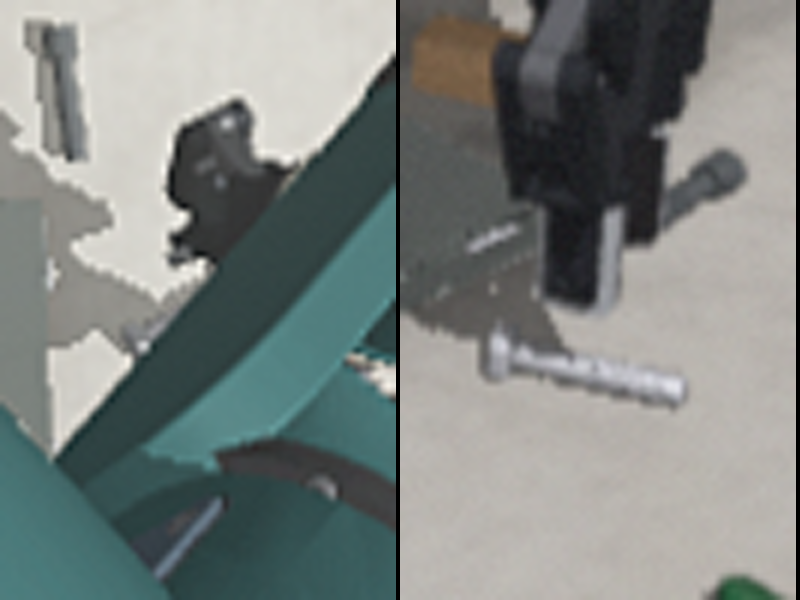

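The near finger's tip is at crop (572,305), still about 37 mm up, and there is no contact. I'll continue down with force checks.

Emit:
shift_gripper(
  increments=[
    [0, 0, 0.006, 0, 0, 0],
    [0, 0, 0.006, 0, 0, 0],
    [0, 0, 0.005, 0, 0, 0],
    [0, 0, 0, 0, 0, 0],
  ],
)

```text
time: 6.92
position: [0.4918, -0.4628, -0.0094]
eef_rot: [-0.001, 0.538, 0.843, 0.0]
wrist_force: [-0.6, -0.0, -0.1]
gripper_width: 0.0342
grip_force: 0.0
```

Emit:
shift_gripper(
  increments=[
    [0, 0, 0.005, 0, 0, 0],
    [0, 0, 0.004, 0, 0, 0],
    [0, 0, 0, 0, 0, 0],
    [0, 0, 0, 0, 0, 0],
  ],
)

```text
time: 7.42
position: [0.4923, -0.4633, -0.0176]
eef_rot: [0.0, 0.538, 0.843, -0.0]
wrist_force: [-0.7, -0.4, -0.1]
gripper_width: 0.0339
grip_force: 0.0
```

```bash
python3 - <<'E'
from h import *
cv2.imwrite('pics/n5.png',env.read_camera('scene'))
i=cv2.imread('pics/n5.png');a=cv2.resize(i[262:322,325:405],None,fx=10,fy=10,interpolation=cv2.INTER_CUBIC)
cv2.imwrite('pics/g5.png',a)
c=np.array([.4923,-.463,0]);u=np.array([.907,.421,0])
for s in(-.017,.017): print(((proj('scene',c+u*s)[0]-[325,262])*10).round())
E
```

```text
[385. 444.]
[449. 340.]
```

View pics/g5.png

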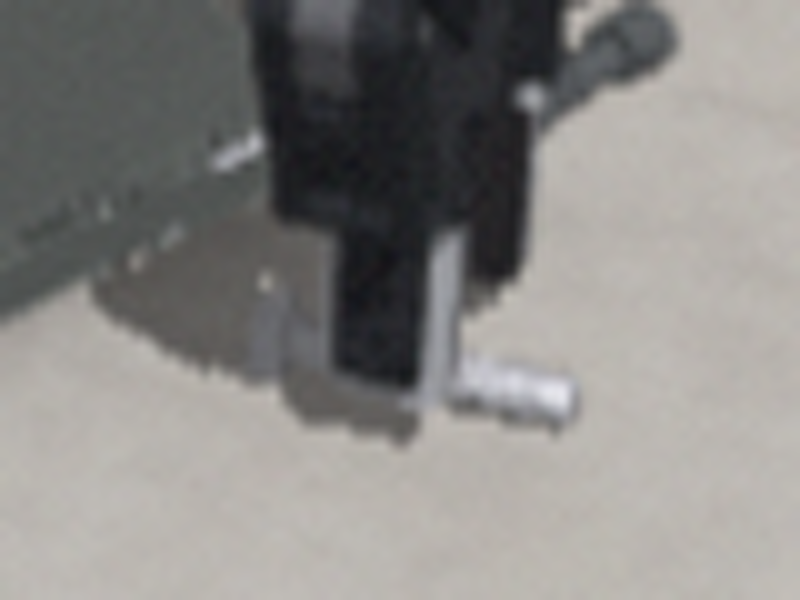

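The fingers straddle the bolt at mid-length, tips about 10 mm above the bench. I go 3 mm lower and grip.

Emit:
shift_gripper(
  increments=[
    [0, 0, 0.003, 0, 0, 0],
    [0, 0, 0, 0, 0, 0],
  ],
)

```text
time: 7.72
position: [0.4921, -0.4631, -0.0209]
eef_rot: [-0.0, 0.538, 0.843, 0.0]
wrist_force: [-0.1, -0.0, 0.1]
gripper_width: 0.0339
grip_force: 0.0
```

Emit:
shift_gripper(
  increments=[
    [0, 0, 0, 0, 0, 0],
    [0, 0, 0, 0, 0, 0],
    [0, 0, 0, 0, 0, 0],
    [0, 0, 0, 0, 0, 0],
    [0, 0, 0, 0, 0, 0],
  ],
  finger_gap=0.0,
  grip_n=40,
)

```text
time: 8.35
position: [0.4923, -0.4634, -0.0205]
eef_rot: [0.0, 0.538, 0.843, -0.0]
wrist_force: [-0.8, -0.1, 1.1]
gripper_width: 0.0133
grip_force: 39.2
```

Emit:
shift_gripper(
  increments=[
    [0, 0, -0.02, 0, 0, 0],
    [0, 0, -0.05, 0, 0, 0],
    [0, 0, -0.05, 0, 0, 0],
    [0, 0, -0.02, 0, 0, 0],
    [0, 0, 0, 0, 0, 0],
  ],
)

```text
time: 8.98
position: [0.4935, -0.4646, 0.1228]
eef_rot: [0.003, 0.538, 0.843, -0.001]
wrist_force: [-0.1, -0.7, -0.5]
gripper_width: 0.0131
grip_force: 39.1
```

```bash
python3 d.py 0.452 -0.092 0.12 1.54
```

```text
now d [0.3554 0.1194 0.001 ] turn z -1.105 d after turn [0.0529 0.3711 0.0028] dist 0.375 tilt [ 0.0036 -0.0042] q6 -1.29 pos [ 0.4935 -0.4646  0.1228]
```

Emit:
shift_gripper(
  increments=[
    [0, 0, 0, 0, 0, -0.184],
    [0, 0, 0, 0, 0, -0.184],
    [0, 0, 0, 0, 0, -0.184],
    [0, 0, 0, 0, 0, -0.184],
    [0, 0, 0, 0, 0, -0.184],
    [0, 0, 0, 0, 0, -0.184],
  ],
)

```text
time: 9.72
position: [0.4914, -0.4622, 0.1178]
eef_rot: [-0.001, 0.013, 1.0, 0.001]
wrist_force: [0.7, -0.4, -0.8]
gripper_width: 0.013
grip_force: 39.1
```

Emit:
shift_gripper(
  increments=[
    [0.0075, 0.053, 0, 0, 0, 0],
    [0.0075, 0.053, 0, 0, 0, 0],
    [0.0075, 0.053, 0, 0, 0, 0],
    [0.0075, 0.053, 0, 0, 0, 0],
    [0.0075, 0.053, 0, 0, 0, 0],
    [0.0075, 0.053, 0, 0, 0, 0],
    [0.0075, 0.053, 0, 0, 0, 0],
    [0, 0, 0, 0, 0, 0],
  ],
)

```text
time: 10.72
position: [0.4487, -0.0869, 0.1182]
eef_rot: [-0.002, 0.014, 1.0, 0.001]
wrist_force: [0.1, -0.3, 0.1]
gripper_width: 0.0131
grip_force: 39.2
```

```bash
python3 d.py 0.4515 -0.092 -0.0145 1.547
```

```text
now d [-0.0035 -0.0053  0.1327] turn z -0.0039 d after turn [-0.003  -0.005   0.1327] dist 0.133 tilt [-0.0042  0.0021] q6 -1.89 pos [ 0.4487 -0.0869  0.1182]
```

Emit:
shift_gripper(
  increments=[
    [-0.003, -0.005, 0.03, 0, 0, 0],
    [0, 0, 0.04, 0, 0, 0],
    [0, 0, 0.04, 0, 0, 0],
    [0, 0, 0.015, 0, 0, 0],
    [0, 0, 0, 0, 0, 0],
    [0, 0, 0, 0, 0, 0],
  ],
)

```text
time: 11.48
position: [0.4548, -0.0965, -0.0054]
eef_rot: [0.0, 0.016, 1.0, -0.0]
wrist_force: [0.4, -0.2, 0.5]
gripper_width: 0.013
grip_force: 39.2
```

```bash
python3 d.py 0.4515 -0.092 -0.0165 1.547
```

```text
now d [0.0034 0.0044 0.0111] turn z -0.0085 d after turn [0.0034 0.0044 0.0111] dist 0.012 tilt [ 0.0003 -0.0004] q6 -1.9 pos [ 0.4548 -0.0965 -0.0054]
```

Emit:
shift_gripper(
  increments=[
    [0, 0, 0.004, 0, 0, 0],
    [0, 0, 0.002, 0, 0, 0],
    [0, 0, 0, 0, 0, 0],
    [0, 0, 0, 0, 0, 0],
  ],
)

```text
time: 11.98
position: [0.4545, -0.0958, -0.0115]
eef_rot: [0.0, 0.016, 1.0, -0.0]
wrist_force: [0.6, 0.1, -0.3]
gripper_width: 0.0134
grip_force: 39.2
```

```bash
python3 d.py 0.4515 -0.092 -0.0165 1.547
```

```text
now d [0.0031 0.0037 0.005 ] turn z -0.0078 d after turn [0.0031 0.0037 0.005 ] dist 0.007 tilt [ 0.0002 -0.0002] q6 -1.9 pos [ 0.4545 -0.0958 -0.0115]
```

Emit:
shift_gripper(
  increments=[
    [0.003, 0.0037, 0, 0, 0, 0],
    [0, 0, 0.002, 0, 0, 0],
    [0, 0, 0.0015, 0, 0, 0],
    [0, 0, 0, 0, 0, 0],
    [0, 0, 0, 0, 0, 0],
  ],
)

```text
time: 12.6
position: [0.4516, -0.0921, -0.0152]
eef_rot: [-0.0, 0.016, 1.0, -0.0]
wrist_force: [0.2, 0.2, 0.1]
gripper_width: 0.0135
grip_force: 39.2
```

Emit:
shift_gripper(
  increments=[
    [0, 0, 0.001, 0, 0, 0],
    [0, 0, 0, 0, 0, 0],
    [0, 0, 0, 0, 0, 0],
  ],
)

```text
time: 12.98
position: [0.4515, -0.092, -0.0162]
eef_rot: [-0.0, 0.016, 1.0, -0.0]
wrist_force: [-1.0, -0.4, 0.3]
gripper_width: 0.0135
grip_force: 39.2
```

```bash
python3 d.py 0.4515 -0.092 -0.0165 1.547
```

```text
now d [-0.      0.      0.0003] turn z -0.0081 d after turn [-0.      0.      0.0003] dist 0.0 tilt [-0.0001 -0.0001] q6 -1.89 pos [ 0.4515 -0.092  -0.0162]
```

Emit:
shift_gripper(
  increments=[
    [0, 0, 0.0007, 0, 0, 0],
    [0, 0, 0, 0, 0, 0],
    [0, 0, 0, 0, 0, 0],
  ],
)

```text
time: 13.35
position: [0.4516, -0.0921, -0.0165]
eef_rot: [0.0, 0.016, 1.0, -0.0]
wrist_force: [-1.1, 0.4, 6.0]
gripper_width: 0.0134
grip_force: 39.8
```

Emit:
shift_gripper(
  increments=[
    [0, 0, 0, 0, 0, 0],
    [0, 0, 0, 0, 0, 0],
    [0, 0, 0, 0, 0, 0],
  ],
  finger_gap=0.026,
)

```text
time: 13.72
position: [0.4515, -0.092, -0.0169]
eef_rot: [-0.0, 0.016, 1.0, -0.0]
wrist_force: [-0.5, -0.8, -0.4]
gripper_width: 0.0262
grip_force: 0.0
```

Emit:
shift_gripper(
  increments=[
    [0, 0, -0.02, 0, 0, 0],
    [0, 0, -0.05, 0, 0, 0],
    [0, 0, -0.05, 0, 0, 0],
    [0, 0, 0, 0, 0, 0],
  ],
)

```text
time: 14.22
position: [0.4546, -0.0931, 0.1066]
eef_rot: [0.004, 0.016, 1.0, -0.001]
wrist_force: [0.3, 0.3, 0.0]
gripper_width: 0.026
grip_force: 0.0
```

```bash
python3 d.py 0.4885 0.2495 0.12 0.0
```

```text
now d [-0.0232  0.3434 -0.0141] turn z 1.5391 d after turn [ 0.3426  0.0339 -0.0134] dist 0.345 tilt [ 0.0074 -0.0028] q6 -1.89 pos [ 0.4546 -0.0931  0.1066]
```

Emit:
shift_gripper(
  increments=[
    [-0.004, 0.057, -0.006, 0, 0, 0],
    [-0.004, 0.057, -0.006, 0, 0, 0],
    [-0.004, 0.057, 0, 0, 0, 0],
    [-0.004, 0.057, 0, 0, 0, 0],
    [-0.004, 0.057, 0, 0, 0, 0],
    [-0.004, 0.057, 0, 0, 0, 0],
  ],
  finger_gap=0.036,
)

```text
time: 14.98
position: [0.4856, 0.2507, 0.1139]
eef_rot: [-0.001, 0.016, 1.0, -0.0]
wrist_force: [0.6, 0.0, 0.3]
gripper_width: 0.0357
grip_force: 0.0
```

Emit:
shift_gripper(
  increments=[
    [0, 0, 0, 0, 0, 0.182],
    [0, 0, 0, 0, 0, 0.182],
    [0, 0, 0, 0, 0, 0.182],
    [0, 0, 0, 0, 0, 0.182],
    [0, 0, 0, 0, 0, 0.182],
    [0, 0, 0, 0, 0, 0.182],
    [0, 0, 0, 0, 0, 0.182],
    [0, 0, 0, 0, 0, 0.182],
  ],
)

```text
time: 15.98
position: [0.4854, 0.2487, 0.1137]
eef_rot: [-0.001, 0.679, 0.734, -0.001]
wrist_force: [-0.5, 1.3, 0.6]
gripper_width: 0.036
grip_force: 0.0
```

Emit:
shift_gripper(
  increments=[
    [0, 0, 0, 0, 0, 0.083],
    [0, 0, 0, 0, 0, 0],
    [0, 0, 0, 0, 0, 0],
  ],
)

```text
time: 16.35
position: [0.4859, 0.2488, 0.1144]
eef_rot: [-0.0, 0.707, 0.708, -0.001]
wrist_force: [-0.7, -0.3, 0.2]
gripper_width: 0.0361
grip_force: 0.0
```

```bash
python3 d.py 0.4885 0.2495 0.035 0.0
```

```text
now d [0.0007 0.0027 0.0794] turn z 0.0016 d after turn [0.0007 0.0026 0.0794] dist 0.079 tilt [-0.0012 -0.0005] q6 0.35 pos [0.4859 0.2488 0.1144]
```

Emit:
shift_gripper(
  increments=[
    [0.0007, 0.0026, 0.03, 0, 0, 0],
    [0, 0, 0.04, 0, 0, 0],
    [0, 0, 0.03, 0, 0, 0],
    [0, 0, 0, 0, 0, 0],
    [0, 0, 0, 0, 0, 0],
    [0, 0, 0, 0, 0, 0],
  ],
)

```text
time: 17.1
position: [0.4902, 0.2502, 0.0165]
eef_rot: [0.001, 0.707, 0.707, 0.001]
wrist_force: [0.9, 0.1, -0.0]
gripper_width: 0.0356
grip_force: 0.0
```

```bash
python3 d.py 0.4885 0.2495 -0.021 0.0
```

```text
now d [-0.0007 -0.0018  0.0375] turn z 0.0003 d after turn [-0.0007 -0.0017  0.0375] dist 0.038 tilt [0.0025 0.0008] q6 0.35 pos [0.4902 0.2502 0.0165]
```

Emit:
shift_gripper(
  increments=[
    [-0.0005, -0.0015, 0.012, 0, 0, 0],
    [0, 0, 0.01, 0, 0, 0],
    [0, 0, 0.008, 0, 0, 0],
    [0, 0, 0.006, 0, 0, 0],
    [0, 0, 0, 0, 0, 0],
    [0, 0, 0, 0, 0, 0],
  ],
)

```text
time: 17.85
position: [0.4876, 0.2493, -0.0209]
eef_rot: [0.0, 0.707, 0.707, 0.0]
wrist_force: [0.6, -0.8, 1.2]
gripper_width: 0.0359
grip_force: 0.0
```

```bash
python3 d.py 0.4885 0.2495 -0.021 0.0
```

```text
now d [0.0002 0.0009 0.0001] turn z -0.0 d after turn [0.0002 0.0009 0.0001] dist 0.001 tilt [ 0.0001 -0.    ] q6 0.35 pos [ 0.4876  0.2493 -0.0209]
```

Emit:
shift_gripper(
  increments=[
    [0, 0, 0, 0, 0, 0],
    [0, 0, 0, 0, 0, 0],
    [0, 0, 0, 0, 0, 0],
    [0, 0, 0, 0, 0, 0],
    [0, 0, 0, 0, 0, 0],
  ],
  finger_gap=0.0,
  grip_n=35,
)

```text
time: 18.48
position: [0.4888, 0.2496, -0.0198]
eef_rot: [0.001, 0.707, 0.707, 0.001]
wrist_force: [0.1, -0.5, 7.2]
gripper_width: 0.0014
grip_force: 35.2
```

```bash
python3 - <<'E'
from h import *
n=env.read_camera('scene');c=proj('scene',[.4885,.2495,.02])[0].astype(int)
a=cv2.resize(n[c[1]-30:c[1]+25,c[0]-35:c[0]+35],None,fx=10,fy=10,interpolation=cv2.INTER_CUBIC);cv2.imwrite('pics/n1.png',a)
E
```

```text
(no output)
```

View pics/n1.png

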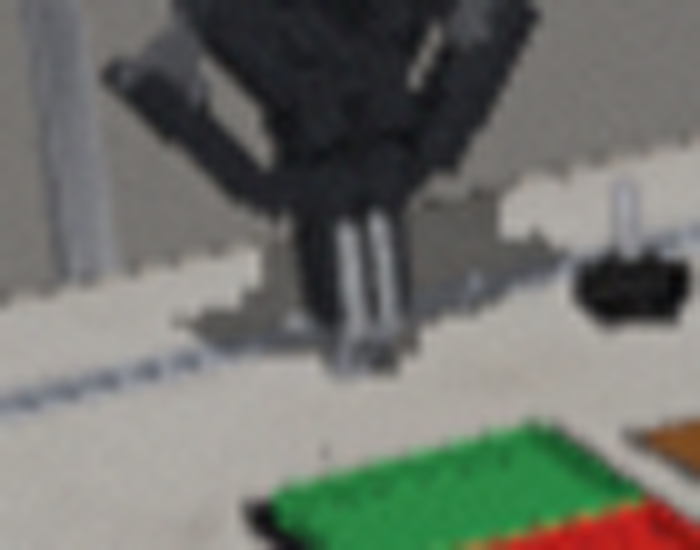

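The pads have closed on something thin (1.4 mm), and the hub is visible below the tips, so this may be a grip on the wings. I'll lift and check numerically whether the nut left its spot.

Emit:
shift_gripper(
  increments=[
    [0, 0, -0.005, 0, 0, 0],
    [0, 0, -0.01, 0, 0, 0],
    [0, 0, -0.05, 0, 0, 0],
    [0, 0, -0.06, 0, 0, 0],
    [0, 0, 0, 0, 0, 0],
    [0, 0, 0, 0, 0, 0],
  ],
)

```text
time: 19.27
position: [0.4872, 0.2492, 0.1044]
eef_rot: [0.0, 0.707, 0.707, 0.0]
wrist_force: [0.2, 0.0, -1.3]
gripper_width: 0.0008
grip_force: 34.3
```

```bash
python3 - <<'E'
from h import *
n=env.read_camera('scene');cv2.imwrite('pics/n2.png',n);a=cv2.imread('pics/scene0.png')
c=proj('scene',[.4885,.2495,.008])[0].round().astype(int);print(c)
for i in(a,n): print(cv2.cvtColor(i,cv2.COLOR_BGR2GRAY)[c[1]-6:c[1]+6,c[0]-8:c[0]+8])
E
```

```text
[187 184]
[[165 166 166 166 165 166 167 168 169 166 165 163 159 157 151 152]
 [167 166 167 151 146 153 166 165 162 160 154 153 149 138 121 121]
 [163 165 160 125 121 131 152 157 154 139 123 124 138 127 116 118]
 [157 158 151 115 109 124 123 123 139 122 107 118 143 147 152 155]
 [145 139 121  96  93 110  99  98 123 121 123 141 158 159 164 166]
 [138 129 118 111 100 107 107 102  96  94 106 138 162 164 167 168]
 [145 146 151 148 114 113 116 116  92  83  93 142 163 167 165 165]
 [159 157 165 167 144 114 118 122  99  80  89 153 167 164 168 165]
 [167 167 166 167 143 112 114 123 105  80  77 135 164 165 165 163]
 [166 167 165 166 149 132 128 134 128 128 117 128 159 164 164 165]
 [164 165 167 168 166 164 157 158 156 164 164 162 164 162 163 162]
 [167 167 165 168 165 165 165 165 166 166 165 165 163 167 164 165]]
[[165 168 169 170 171 170 166 168 170 167 166 163 163 162 156 155]
 [168 166 169 167 167 170 170 172 166 164 156 155 151 139 123 123]
 [167 166 165 165 162 162 158 159 154 140 125 123 143 128 119 121]
 [160 158 155 154 150 141 125 126 141 131 118 121 147 150 155 157]
 [149 137 123 123 142 130 117 118 146 148 153 155 161 159 166 169]
 [141 131 118 115 147 149 152 153 160 160 165 167 168 166 167 168]
 [146 149 153 151 160 161 168 170 171 168 171 171 168 167 167 168]
 [160 159 169 168 171 166 170 169 168 170 170 168 168 167 167 169]
 [169 168 170 170 169 169 167 170 167 169 168 169 168 167 167 167]
 [170 168 169 169 168 168 171 169 168 169 171 169 167 166 167 166]
 [169 167 168 169 169 167 170 168 167 167 167 167 167 165 166 165]
 [168 167 170 169 170 166 166 167 168 167 168 166 164 168 166 165]]
```

The nut's spot is empty. I'll view the gripper to see whether it is held and how.

```bash
python3 - <<'E'
from h import *
n=cv2.imread('pics/n2.png');c=proj('scene',[.4875,.2495,.125])[0].astype(int);print(c,proj('scene',[.4875,.2495,0.13])[0])
cv2.imwrite('pics/n2c.png',cv2.resize(n[c[1]-15:c[1]+45,c[0]-30:c[0]+50],None,fx=10,fy=10,interpolation=cv2.INTER_CUBIC))
E
```

```text
[182 145] [181.99975786 143.63222645]
```

View pics/n2c.png

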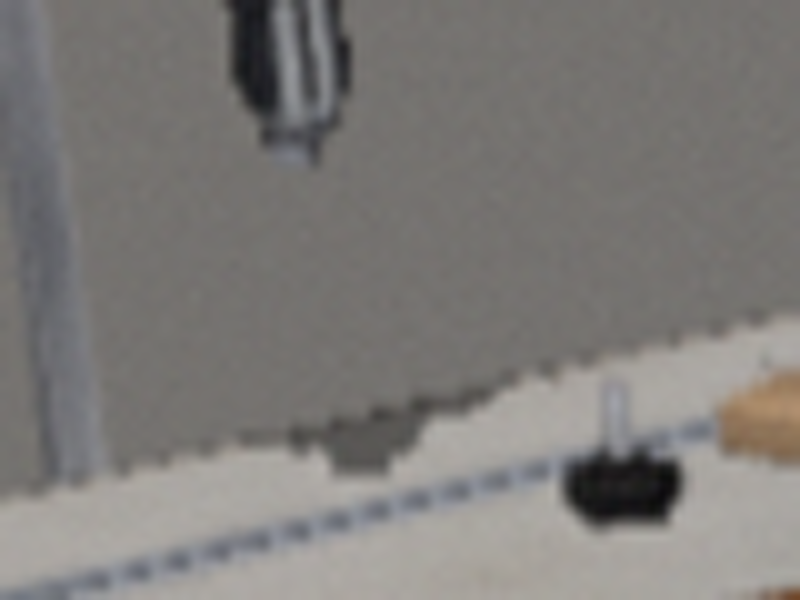

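The nut is held upright with its hub below the tips, so I place it in the red bin.

```bash
python3 d.py 0.4545 0.048 0.104 -0.024
```

```text
now d [-0.2009 -0.0319 -0.0004] turn z 0.024 d after turn [-0.2016 -0.0271 -0.0006] dist 0.203 tilt [-0.0016 -0.0007] q6 0.35 pos [0.4864 0.2489 0.1034]
```

Emit:
shift_gripper(
  increments=[
    [-0.05, -0.0085, 0, 0, 0, 0],
    [-0.05, -0.0085, 0, 0, 0, 0],
    [-0.05, -0.0085, 0, 0, 0, 0],
    [-0.05, -0.0085, 0, 0, 0, 0],
    [0, 0, 0, 0, 0, 0.024],
    [0, 0, 0, 0, 0, 0],
    [0, 0, 0, 0, 0, 0],
  ],
)

```text
time: 20.2
position: [0.4533, 0.0503, 0.1036]
eef_rot: [-0.0, 0.715, 0.699, -0.0]
wrist_force: [-0.4, 0.7, -0.2]
gripper_width: 0.0009
grip_force: 34.3
```

```bash
python3 d.py 0.4545 0.048 -0.005 -0.024
```

```text
now d [-0.0023  0.0013  0.1086] turn z 0.0016 d after turn [-0.0023  0.0012  0.1086] dist 0.109 tilt [-0.001   0.0002] q6 -0.02 pos [0.4533 0.0503 0.1036]
```

Emit:
shift_gripper(
  increments=[
    [0, 0, 0.02, 0, 0, 0],
    [0, 0, 0.05, 0, 0, 0],
    [-0.002, 0, 0.03, 0, 0, 0],
    [0, 0, 0.008, 0, 0, 0],
    [0, 0, 0, 0, 0, 0],
    [0, 0, 0, 0, 0, 0],
    [0, 0, 0, 0, 0, 0],
  ],
)

```text
time: 21.08
position: [0.4544, 0.0473, -0.0029]
eef_rot: [0.001, 0.715, 0.699, 0.001]
wrist_force: [-0.7, -0.2, -0.2]
gripper_width: 0.0009
grip_force: 34.3
```

```bash
python3 d.py 0.4545 0.048 -0.0158 -0.024
```

```text
now d [0.0007 0.     0.0129] turn z 0.0002 d after turn [0.0007 0.     0.0129] dist 0.013 tilt [ 0.0022 -0.0002] q6 -0.02 pos [ 0.4544  0.0473 -0.0029]
```

Emit:
shift_gripper(
  increments=[
    [0, 0, 0.006, 0, 0, 0],
    [0, 0, 0.004, 0, 0, 0],
    [0, 0, 0, 0, 0, 0],
    [0, 0, 0, 0, 0, 0],
  ],
)

```text
time: 21.58
position: [0.4533, 0.0472, -0.014]
eef_rot: [-0.0, 0.716, 0.699, -0.0]
wrist_force: [0.3, -0.4, -0.8]
gripper_width: 0.0008
grip_force: 34.3
```

Emit:
shift_gripper(
  increments=[
    [0, 0, 0.0015, 0, 0, 0],
    [0, 0, 0, 0, 0, 0],
    [0, 0, 0, 0, 0, 0],
  ],
)

```text
time: 21.95
position: [0.4534, 0.0472, -0.0154]
eef_rot: [0.0, 0.716, 0.699, -0.0]
wrist_force: [0.1, -0.3, -0.4]
gripper_width: 0.0012
grip_force: 34.3
```

Emit:
shift_gripper(
  increments=[
    [0, 0, 0.001, 0, 0, 0],
    [0, 0, 0, 0, 0, 0],
    [0, 0, 0, 0, 0, 0],
  ],
)

```text
time: 22.32
position: [0.4537, 0.0471, -0.0158]
eef_rot: [0.0, 0.715, 0.699, 0.0]
wrist_force: [-1.1, -0.9, 9.1]
gripper_width: 0.0011
grip_force: 38.5
```

Emit:
shift_gripper(
  increments=[
    [0, 0, 0, 0, 0, 0],
    [0, 0, 0, 0, 0, 0],
    [0, 0, 0, 0, 0, 0],
  ],
  finger_gap=0.024,
)

```text
time: 22.7
position: [0.4531, 0.0472, -0.0165]
eef_rot: [-0.0, 0.716, 0.699, -0.0]
wrist_force: [-0.5, 0.6, 0.1]
gripper_width: 0.0238
grip_force: 0.0
```

Emit:
shift_gripper(
  increments=[
    [0, 0, -0.02, 0, 0, 0],
    [0, 0, -0.05, 0, 0, 0],
    [0, 0, -0.05, 0, 0, 0],
    [0, 0, 0, 0, 0, 0],
    [0, 0, 0, 0, 0, 0],
  ],
  finger_gap=0.03,
)

```text
time: 23.32
position: [0.4529, 0.0473, 0.1033]
eef_rot: [-0.0, 0.716, 0.699, -0.0]
wrist_force: [-1.3, -0.2, -0.1]
gripper_width: 0.0303
grip_force: 0.0
```

```bash
python3 d.py 0.5757 0.2413 0.1 -0.024
```

```text
now d [0.1969 0.1181 0.0032] turn z -0.0 d after turn [0.1969 0.1181 0.0033] dist 0.23 tilt [-0.0005 -0.0001] q6 -0.02 pos [0.4529 0.0473 0.1033]
```

Emit:
shift_gripper(
  increments=[
    [0.0492, 0.0295, 0, 0, 0, 0],
    [0.0492, 0.0295, 0, 0, 0, 0],
    [0.0492, 0.0295, 0, 0, 0, 0],
    [0.0492, 0.0295, 0, 0, 0, 0],
    [0, 0, 0.03, 0, 0, 0],
    [0, 0, 0.03, 0, 0, 0],
    [0, 0, 0, 0, 0, 0],
    [0, 0, 0, 0, 0, 0],
  ],
)

```text
time: 24.32
position: [0.5758, 0.2409, 0.0432]
eef_rot: [-0.0, 0.716, 0.698, -0.001]
wrist_force: [0.8, 0.3, 0.2]
gripper_width: 0.0299
grip_force: 0.0
```

Emit:
shift_gripper(
  increments=[
    [0, 0, 0, 0, 0, 0],
  ],
)

```text
time: 24.45
position: [0.577, 0.2412, 0.0446]
eef_rot: [0.0, 0.716, 0.698, 0.001]
wrist_force: [0.3, 0.4, 0.1]
gripper_width: 0.0303
grip_force: 0.0
```

```bash
python3 d.py 0.5757 0.2413 -0.006 -0.024
```

```text
now d [ 0.     -0.0014  0.0506] turn z -0.0003 d after turn [ 0.0001 -0.0013  0.0506] dist 0.051 tilt [0.0017 0.0004] q6 0.31 pos [0.577  0.2412 0.0446]
```

Emit:
shift_gripper(
  increments=[
    [0, -0.0005, 0.025, 0, 0, 0],
    [0, 0, 0.015, 0, 0, 0],
    [0, 0, 0.01, 0, 0, 0],
    [0, 0, 0, 0, 0, 0],
    [0, 0, 0, 0, 0, 0],
  ],
)

```text
time: 25.08
position: [0.5761, 0.2413, -0.0059]
eef_rot: [0.0, 0.716, 0.699, 0.0]
wrist_force: [-0.6, -0.0, -0.5]
gripper_width: 0.0301
grip_force: 0.0
```

Emit:
shift_gripper(
  increments=[
    [0, 0, 0, 0, 0, 0],
    [0, 0, 0, 0, 0, 0],
    [0, 0, 0, 0, 0, 0],
    [0, 0, 0, 0, 0, 0],
    [0, 0, 0, 0, 0, 0],
  ],
  finger_gap=0.0,
  grip_n=40,
)

```text
time: 25.7
position: [0.5759, 0.2412, -0.0061]
eef_rot: [0.0, 0.716, 0.699, 0.0]
wrist_force: [-1.0, -0.3, 4.1]
gripper_width: 0.0054
grip_force: 39.2
```

Emit:
shift_gripper(
  increments=[
    [0, 0, -0.01, 0, 0, 0],
    [0, 0, -0.05, 0, 0, 0],
    [0, 0, -0.05, 0, 0, 0],
    [0, 0, 0, 0, 0, 0],
    [0, 0, 0, 0, 0, 0],
  ],
)

```text
time: 26.32
position: [0.5751, 0.241, 0.1036]
eef_rot: [-0.0, 0.716, 0.699, -0.0]
wrist_force: [-0.6, 0.8, -0.3]
gripper_width: 0.0059
grip_force: 39.1
```

```bash
python3 d.py 0.452 -0.022 0.1 -0.024
python3 - <<'E'
from h import *
n=env.read_camera('scene');a=cv2.imread('pics/scene0.png')
c=proj('scene',[.5757,.2413,.007])[0].round().astype(int)
print([i[c[1]-3:c[1]+3,c[0]-4:c[0]+4].mean().round(1) for i in(a,n)]); cv2.imwrite('pics/k1.png',n)
E
```

```text
now d [-0.2659 -0.1168  0.0036] turn z -0.0 d after turn [-0.2659 -0.1168  0.0036] dist 0.29 tilt [-0.0003 -0.0002] q6 0.31 pos [0.5751 0.241  0.1036]
[np.float64(38.0), np.float64(160.8)]
```

The knob is lifted. Next is the yellow bin.

Emit:
shift_gripper(
  increments=[
    [-0.0443, -0.0195, 0, 0, 0, 0],
    [-0.0443, -0.0195, 0, 0, 0, 0],
    [-0.0443, -0.0195, 0, 0, 0, 0],
    [-0.0443, -0.0195, 0, 0, 0, 0],
    [-0.0443, -0.0195, 0, 0, 0, 0],
    [-0.0443, -0.0195, 0, 0, 0, 0],
    [0, 0, 0, 0, 0, 0],
    [0, 0, 0, 0, 0, 0],
  ],
)

```text
time: 27.38
position: [0.4518, -0.0214, 0.1028]
eef_rot: [-0.001, 0.716, 0.698, -0.0]
wrist_force: [-0.1, 0.2, -0.7]
gripper_width: 0.0054
grip_force: 39.1
```

Emit:
shift_gripper(
  increments=[
    [0, 0, 0.02, 0, 0, 0],
    [0, 0, 0.04, 0, 0, 0],
    [0, 0, 0.03, 0, 0, 0],
    [0, 0, 0, 0, 0, 0],
    [0, 0, 0, 0, 0, 0],
    [0, 0, 0, 0, 0, 0],
  ],
)

```text
time: 28.12
position: [0.4535, -0.0216, 0.0147]
eef_rot: [0.001, 0.715, 0.699, 0.001]
wrist_force: [-1.4, -0.0, -0.4]
gripper_width: 0.0058
grip_force: 39.1
```

```bash
python3 d.py 0.452 -0.022 -0.002 -0.024
```

```text
now d [-0.0004 -0.0016  0.0167] turn z 0.0006 d after turn [-0.0004 -0.0015  0.0167] dist 0.017 tilt [ 0.0023 -0.0005] q6 -0.18 pos [ 0.4535 -0.0216  0.0147]
```

Emit:
shift_gripper(
  increments=[
    [0, 0, 0.008, 0, 0, 0],
    [0, 0, 0.006, 0, 0, 0],
    [0, 0, 0, 0, 0, 0],
    [0, 0, 0, 0, 0, 0],
  ],
)

```text
time: 28.62
position: [0.4522, -0.0218, -0.0005]
eef_rot: [-0.0, 0.716, 0.699, -0.0]
wrist_force: [-0.2, 0.2, -0.6]
gripper_width: 0.0058
grip_force: 39.1
```

Emit:
shift_gripper(
  increments=[
    [0, 0, 0.0015, 0, 0, 0],
    [0, 0, 0, 0, 0, 0],
    [0, 0, 0, 0, 0, 0],
  ],
)

```text
time: 29.0
position: [0.4523, -0.0218, -0.0018]
eef_rot: [0.0, 0.716, 0.699, -0.0]
wrist_force: [-0.1, -0.2, 0.3]
gripper_width: 0.0053
grip_force: 39.1
```

Emit:
shift_gripper(
  increments=[
    [0, 0, 0.001, 0, 0, 0],
    [0, 0, 0, 0, 0, 0],
    [0, 0, 0, 0, 0, 0],
  ],
)

```text
time: 29.38
position: [0.4523, -0.0218, -0.0022]
eef_rot: [0.0, 0.715, 0.699, 0.0]
wrist_force: [-2.1, -0.5, 10.7]
gripper_width: 0.0059
grip_force: 40.2
```

Emit:
shift_gripper(
  increments=[
    [0, 0, 0, 0, 0, 0],
    [0, 0, 0, 0, 0, 0],
    [0, 0, 0, 0, 0, 0],
  ],
  finger_gap=0.03,
)

```text
time: 29.75
position: [0.4522, -0.0218, -0.003]
eef_rot: [-0.0, 0.716, 0.699, -0.0]
wrist_force: [-0.4, -0.2, 0.1]
gripper_width: 0.0302
grip_force: 0.0
```

Emit:
shift_gripper(
  increments=[
    [0, 0, -0.02, 0, 0, 0],
    [0, 0, -0.05, 0, 0, 0],
    [0, 0, -0.05, 0, 0, 0],
    [0, 0, 0, 0, 0, -0.167],
    [0, 0, 0, 0, 0, -0.167],
    [0, 0, 0, 0, 0, -0.168],
    [0, 0, 0, 0, 0, 0],
    [0, 0, 0, 0, 0, 0],
  ],
  finger_gap=0.045,
)

```text
time: 30.75
position: [0.4521, -0.0217, 0.117]
eef_rot: [-0.0, 0.521, 0.854, -0.0]
wrist_force: [0.2, -0.0, -0.3]
gripper_width: 0.0452
grip_force: 0.0
```

```bash
python3 d.py 0.589 -0.3165 0.118 0.478
```

```text
now d [-0.3247 -0.013  -0.0011] turn z -0.0032 d after turn [-0.3247 -0.0141 -0.001 ] dist 0.325 tilt [-0.0004 -0.    ] q6 -0.68 pos [ 0.4521 -0.0217  0.117 ]
```

Emit:
shift_gripper(
  increments=[
    [-0.0541, -0.0022, 0, 0, 0, 0],
    [-0.0541, -0.0022, 0, 0, 0, 0],
    [-0.0541, -0.0022, 0, 0, 0, 0],
    [-0.0541, -0.0022, 0, 0, 0, 0],
    [-0.0541, -0.0022, 0, 0, 0, 0],
    [-0.0541, -0.0022, 0, 0, 0, 0],
    [0, 0, 0.04, 0, 0, 0],
    [0, 0, 0.03, 0, 0, 0],
  ],
)

```text
time: 31.75
position: [0.5896, -0.3168, 0.0454]
eef_rot: [-0.0, 0.521, 0.853, -0.0]
wrist_force: [0.1, 0.6, 0.2]
gripper_width: 0.0448
grip_force: 0.0
```

Emit:
shift_gripper(
  increments=[
    [0, 0, 0.02, 0, 0, 0],
    [0, 0, 0, 0, 0, 0],
    [0, 0, 0, 0, 0, 0],
    [0, 0, 0, 0, 0, 0],
  ],
)

```text
time: 32.25
position: [0.591, -0.3166, 0.0287]
eef_rot: [0.001, 0.52, 0.854, -0.0]
wrist_force: [0.1, 0.8, -0.3]
gripper_width: 0.045
grip_force: 0.0
```

```bash
python3 d.py 0.589 -0.3165 -0.024 0.478
```

```text
now d [ 0.0011 -0.0018  0.0527] turn z 0.0 d after turn [ 0.001  -0.0017  0.0527] dist 0.053 tilt [ 0.0022 -0.0016] q6 -1.07 pos [ 0.591  -0.3166  0.0287]
```

Emit:
shift_gripper(
  increments=[
    [0, 0, 0.02, 0, 0, 0],
    [0, 0, 0.015, 0, 0, 0],
    [0, 0, 0.01, 0, 0, 0],
    [0, 0, 0.006, 0, 0, 0],
    [0, 0, 0, 0, 0, 0],
    [0, 0, 0, 0, 0, 0],
  ],
)

```text
time: 33.0
position: [0.5902, -0.3163, -0.0235]
eef_rot: [0.0, 0.52, 0.854, -0.0]
wrist_force: [0.6, 0.7, 0.3]
gripper_width: 0.0452
grip_force: 0.0
```

Emit:
shift_gripper(
  increments=[
    [0, 0, 0, 0, 0, 0],
    [0, 0, 0, 0, 0, 0],
    [0, 0, 0, 0, 0, 0],
    [0, 0, 0, 0, 0, 0],
    [0, 0, 0, 0, 0, 0],
  ],
  finger_gap=0.0,
  grip_n=45,
)

```text
time: 33.62
position: [0.5904, -0.3164, -0.0231]
eef_rot: [0.001, 0.52, 0.854, -0.0]
wrist_force: [0.0, 0.2, 5.5]
gripper_width: 0.0207
grip_force: 44.6
```

```bash
python3 d.py 0.589 -0.3165 -0.024 0.478
```

```text
now d [ 0.0006 -0.0013  0.0009] turn z 0.0 d after turn [ 0.0006 -0.0013  0.0009] dist 0.002 tilt [ 0.001  -0.0008] q6 -1.07 pos [ 0.5904 -0.3164 -0.0231]
```

Emit:
shift_gripper(
  increments=[
    [0, 0, -0.02, 0, 0, 0],
    [0, 0, -0.06, 0, 0, 0],
    [0, 0, -0.06, 0, 0, 0],
    [0, 0, 0, 0, 0, 0.167],
    [0, 0, 0, 0, 0, 0.167],
    [0, 0, 0, 0, 0, 0.168],
    [0, 0, 0, 0, 0, 0],
    [0, 0, 0, 0, 0, 0],
  ],
)

```text
time: 34.62
position: [0.5898, -0.316, 0.1166]
eef_rot: [0.0, 0.714, 0.7, -0.0]
wrist_force: [-0.0, 0.4, 0.3]
gripper_width: 0.0207
grip_force: 44.1
```

```bash
python3 d.py 0.456 0.1185 0.115 -0.024
```

```text
now d [ 0.4316 -0.1428  0.0015] turn z 0.0032 d after turn [ 0.4312 -0.1442  0.0016] dist 0.455 tilt [ 0.0001 -0.0002] q6 -0.57 pos [ 0.5898 -0.316   0.1166]
```

Emit:
shift_gripper(
  increments=[
    [0.054, -0.0178, 0, 0, 0, 0],
    [0.054, -0.0178, 0, 0, 0, 0],
    [0.054, -0.0178, 0, 0, 0, 0],
    [0.054, -0.0178, 0, 0, 0, 0],
    [0.054, -0.0178, 0, 0, 0, 0],
    [0.054, -0.0178, 0, 0, 0, 0],
    [0.054, -0.0178, 0, 0, 0, 0],
    [0.054, -0.0178, 0, 0, 0, 0],
  ],
)

```text
time: 35.62
position: [0.4574, 0.1209, 0.1165]
eef_rot: [0.0, 0.715, 0.699, 0.0]
wrist_force: [0.1, 0.5, -0.2]
gripper_width: 0.021
grip_force: 44.2
```

Emit:
shift_gripper(
  increments=[
    [0, 0, 0.01, 0, 0, 0],
    [0, 0, 0.05, 0, 0, 0],
    [0, 0, 0.04, 0, 0, 0],
    [0, 0, 0.016, 0, 0, 0],
    [0, 0, 0, 0, 0, 0],
    [0, 0, 0, 0, 0, 0],
    [0, 0, 0, 0, 0, 0],
  ],
)

```text
time: 36.5
position: [0.459, 0.1191, 0.001]
eef_rot: [0.001, 0.715, 0.699, 0.001]
wrist_force: [-0.1, -0.5, -0.6]
gripper_width: 0.0207
grip_force: 44.2
```

```bash
python3 d.py 0.456 0.1185 -0.0195 -0.024
```

```text
now d [-0.0007 -0.003   0.0205] turn z 0.0001 d after turn [-0.0007 -0.003   0.0205] dist 0.021 tilt [0.0021 0.0001] q6 0.13 pos [0.459  0.1191 0.001 ]
```

Emit:
shift_gripper(
  increments=[
    [0, -0.002, 0.01, 0, 0, 0],
    [0, 0, 0.007, 0, 0, 0],
    [0, 0, 0, 0, 0, 0],
    [0, 0, 0, 0, 0, 0],
  ],
)

```text
time: 37.0
position: [0.4558, 0.1193, -0.017]
eef_rot: [-0.0, 0.715, 0.699, -0.0]
wrist_force: [0.1, 0.1, 0.5]
gripper_width: 0.0206
grip_force: 44.2
```

Emit:
shift_gripper(
  increments=[
    [0, 0, 0.0015, 0, 0, 0],
    [0, 0, 0, 0, 0, 0],
    [0, 0, 0, 0, 0, 0],
  ],
)

```text
time: 37.38
position: [0.4559, 0.1193, -0.0183]
eef_rot: [0.0, 0.716, 0.699, 0.0]
wrist_force: [-0.4, -0.0, -0.3]
gripper_width: 0.0206
grip_force: 44.2
```

Emit:
shift_gripper(
  increments=[
    [0, 0, 0.001, 0, 0, 0],
    [0, 0, 0, 0, 0, 0],
    [0, 0, 0, 0, 0, 0],
  ],
)

```text
time: 37.75
position: [0.456, 0.1193, -0.0191]
eef_rot: [0.0, 0.716, 0.699, 0.0]
wrist_force: [-0.4, 0.4, 4.6]
gripper_width: 0.0207
grip_force: 44.8
```

Emit:
shift_gripper(
  increments=[
    [0, 0, 0, 0, 0, 0],
    [0, 0, 0, 0, 0, 0],
    [0, 0, 0, 0, 0, 0],
  ],
  finger_gap=0.034,
)

```text
time: 38.12
position: [0.4558, 0.1193, -0.0195]
eef_rot: [-0.0, 0.716, 0.699, -0.0]
wrist_force: [0.6, -0.4, -0.5]
gripper_width: 0.0343
grip_force: 0.0
```

Emit:
shift_gripper(
  increments=[
    [0, 0, -0.02, 0, 0, 0],
    [0, 0, -0.05, 0, 0, 0],
    [0, 0, -0.06, 0, 0, 0],
    [0.05, 0.02, 0, 0, 0, 0],
    [0.05, 0.02, 0, 0, 0, 0],
    [0.05, 0.02, 0, 0, 0, 0],
    [0.05, 0.02, 0, 0, 0, 0],
    [0, 0, 0, 0, 0, 0],
  ],
)

```text
time: 39.12
position: [0.5423, 0.3209, 0.1104]
eef_rot: [0.0, 0.715, 0.7, 0.001]
wrist_force: [0.3, -0.5, 0.6]
gripper_width: 0.0337
grip_force: 0.0
```

Emit:
shift_gripper(
  increments=[
    [0.05, 0.02, 0, 0, 0, 0],
    [0.05, 0.02, 0, 0, 0, 0],
    [0, 0, 0, 0, 0, 0],
    [0, 0, 0, 0, 0, 0],
  ],
)

```text
time: 39.62
position: [0.5819, 0.4147, 0.1098]
eef_rot: [-0.0, 0.716, 0.699, -0.001]
wrist_force: [-0.2, -0.5, 0.3]
gripper_width: 0.0338
grip_force: 0.0
```

```bash
python3 - <<'E'
from h import *
o=np.zeros((600,800,3),np.uint8)
t=env.read_camera('top');s=env.read_camera('scene')
cv2.imwrite('pics/tE.png',t);cv2.imwrite('pics/sE.png',s)
o[:300,:]=cv2.resize(t[220:272,146:284],(800,300),interpolation=cv2.INTER_CUBIC)
o[300:,:450]=cv2.resize(s[175:250,165:277],(450,300),interpolation=cv2.INTER_CUBIC)
o[300:,455:]=cv2.resize(s[210:310,305:420],(345,300),interpolation=cv2.INTER_CUBIC)
cv2.imwrite('pics/end.png',o)
E
```

```text
(no output)
```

View pics/end.png

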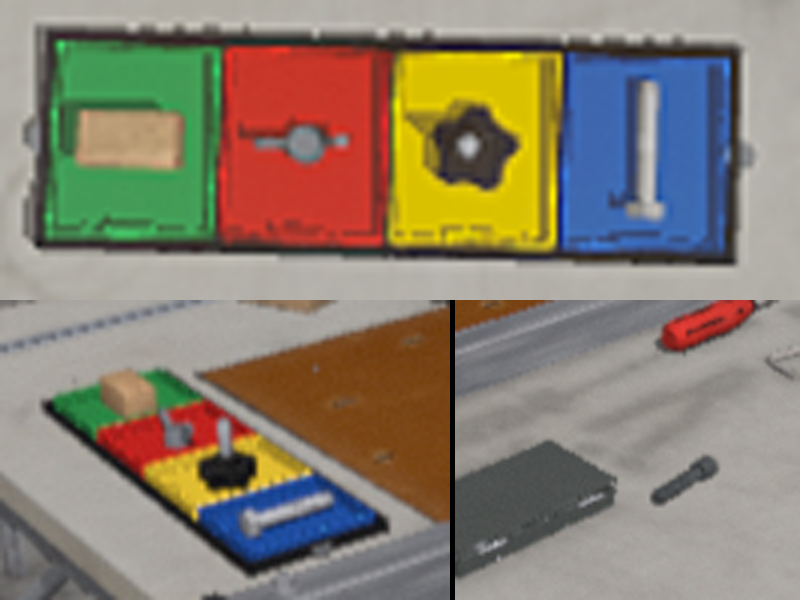

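All four parts are upright and inside their own bins: block at (130,140), nut at (305,145), knob at (468,145) and bolt at (648,150). The cap screw has not moved.

```bash
python3 -c "
from plant import env
print(env.job_done())"
```

```text
the job is handed in; nothing more can be done
None
```

All four kit parts are upright in their own bins (bolt in blue, wing nut in red, star knob in yellow, stop block in green), the offcut and cap screw were left alone, and the job was handed in at about 40 s; no verdict was returned.

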